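Swap the spacer sleeve in the flow-cell clamp

TASK

Take the worn brown sleeve out of the clamp and put it in the grey scrap bin, then lay in the trough the ivory sleeve that is exactly as long as the metal reference on the green patch, and slide the jaw up until you feel it hold the sleeve firmly but gently against the fixed end stop. Put all the other ivory sleeves flat in the blue tray, not on top of each other, and leave the beaker, bottle and wrench where they are.

Things in the scene. Friction and masses are not known exactly. Their poses are not given: they have to be found in the camera images.
- clamp: fixed aluminium clamp, base 200 x 84 x 12 mm, origin at the centre of its underside, x along its trough (roughly to the robot's left). The trough floor, 12 mm above the bench, lies between two guide strips 43 mm apart and 8 mm high; a sleeve in it has its centre at y = 0, 30 mm above the bench. The end stop's face is at x = -75 mm, the sliding jaw's face at x = +60 mm - jaw
- stop: blue fixed end stop of the clamp, 24 x 50 x 42 mm; origin at the foot of its face, on the trough floor; its x is the clamp's x and points from the stop towards the jaw
- jaw (a joint): travel in m of the clamp's sliding blue jaw with a red grip: 0 is fully open, it grows as the jaw closes towards the stop (the clamp's -x), up to 0.085. The clear space between jaw and stop is 0.135 - value. It slides with about 2.5 N of friction and stays where it is left. At the start it stands partly closed, 6 to 35 mm short of the worn sleeve
- jaw_grip (a point): centre of the upper part of the red grip on the jaw: a block 22 mm along the clamp's x, 26 mm across it (pinch it across, along the clamp's y), from 50 to 80 mm above the bench; this point is 68 mm above the bench, and 12 mm behind the jaw's face
- worn: loose worn brown-stained spacer sleeve, 88 mm long, shaped like the ivory ones (barrel 28 mm, square flanges 36 mm, x along its length, origin at its centre); lies in the clamp's trough at the start. Its length says nothing about the one now needed
- stock_tray: fixed low blue tray, 150 (x) x 265 (y) x 25 mm outside, walls and floor 5 mm, origin at the centre of its underside; room for four sleeves lying side by side along its x
- scrap_bin: fixed grey open bin, 140 (x) x 120 (y) x 50 mm outside, walls and floor 5 mm, origin at the centre of its underside
- tag (a point): centre of the bright green patch on the wooden reference board (board 130 x 170 x 12 mm, fixed at the far right, not to be handled); the reference fixed on this patch is the one that counts
- ref_short: metal reference sleeve 64 mm long, fixed to the reference board, lying; origin at its centre
- ref_mid: metal reference sleeve 88 mm long, fixed to the reference board, lying; origin at its centre
- ref_long: metal reference sleeve 112 mm long, fixed to the reference board, lying; origin at its centre
- sleeve_a: loose ivory plastic spool-shaped spacer sleeve, 64 mm long: a round barrel 28 mm in diameter along its own x axis, with a square flange 36 x 36 x 10 mm at each end, so it does not roll; about 90 g; origin at its very centre (18 mm above what it lies on), x along its length; starts on the bench at the robot's right
- sleeve_b: loose ivory plastic spool-shaped spacer sleeve, 88 mm long: a round barrel 28 mm in diameter along its own x axis, with a square flange 36 x 36 x 10 mm at each end, so it does not roll; about 90 g; origin at its very centre (18 mm above what it lies on), x along its length; starts on the bench at the robot's right
- sleeve_c: loose ivory plastic spool-shaped spacer sleeve, 112 mm long: a round barrel 28 mm in diameter along its own x axis, with a square flange 36 x 36 x 10 mm at each end, so it does not roll; about 90 g; origin at its very centre (18 mm above what it lies on), x along its length; starts on the bench at the robot's right
- sleeve_d: loose ivory plastic spool-shaped spacer sleeve, 76 mm long: a round barrel 28 mm in diameter along its own x axis, with a square flange 36 x 36 x 10 mm at each end, so it does not roll; about 90 g; origin at its very centre (18 mm above what it lies on), x along its length; starts on the bench at the robot's right; may be absent
- sleeve_e: loose ivory plastic spool-shaped spacer sleeve, 100 mm long: a round barrel 28 mm in diameter along its own x axis, with a square flange 36 x 36 x 10 mm at each end, so it does not roll; about 90 g; origin at its very centre (18 mm above what it lies on), x along its length; starts on the bench at the robot's right; may be absent
- beaker: loose glass beaker, 76 mm wide, 95 mm high, origin at the centre of its underside; a bystander
- bottle: loose white bottle, 64 mm wide, 150 mm high, origin at the centre of its underside; a bystander
- wrench: loose steel wrench lying on the bench; a bystander
Not all that is in view belongs to the job. Leave any pink or purple look-alike of the sleeve_e alone.

How it is judged:
By the outcome, as a careful person would: the job done as asked, in the order asked, and still so for the second after the job is handed in, with the robot touching nothing.
Of sleeve_d, sleeve_e only 1 to 2 are there at a start; the rules pass over those that are not, and their reading is None.
At some moment in a run one of sleeve_a, sleeve_b, sleeve_c, sleeve_d, sleeve_e may be knocked a few centimetres aside while the robot is not near it.
Once in a run the grip may slacken for a moment while it holds something.
It also fails if it takes over 210 s, if anything falls off the work surface, if the arm or the gripper's body presses on something with over 40 N, if the wrist force passes 120 N, or if a joint passes its speed limit or range.

ROBOT

A 6-joint arm with a two-finger parallel gripper is mounted at the origin on the work surface. World frame = base frame: x ahead of the robot, y to its left, z up, the work surface at z = 0. Lengths are in mm, angles in rad, forces in N, time in s.
With the tool pointing down it reaches from about 300 to 775 mm from the base axis. Payload 14.6 kg.
Tool frame: the origin (TCP) lies between the finger pads; the fingertips stand manip.nose_length ahead of it and the grasp point (between the pads) lies 11 mm behind it (manip.nose_length is the distance from the TCP to the fingertips, in mm); z points along the fingers, y is the line along which they close (so a half turn about z gives the same grasp; the last joint's range is limited). The gripper opens to 94 mm and grips with 3 to 60 N. Pads are 16 mm wide; open, the fingers measure 119 mm over their backs; the gripper's body (75 mm by 177 mm) begins 78 mm behind the grasp point.
Start: joints at [1.188, 0.3, 1.521, -0, 1.321, -0.067], TCP at [170.815, 522.792, 213.446] pointing down, gripper open.
Joint ranges: [-3.03, 3.03], [-0.79, 2.21], [0.23, 2.52], [-1.04, 4.18], [0, 3.07], [-2.55, 2.55]. Speed limits (rad/s): [2.22, 2.22, 2.57, 3.14, 3.14, 3.14].

INTERFACE

Orientations are given as [roll, pitch, yaw] about the fixed x, y, z axes, in that order (R = Rz(yaw) Ry(pitch) Rx(roll)).
In Python, from cell import manip, cams, job gives the robot as it stands.
- The arm moves only by the tool jog_arm, never from a script. Its argument "commands" is a list of rows, each an object of numbers: "dx", "dy", "dz": the shift along the tool's x, y, z each as a share of 40 mm, from -1 to 1; "ax", "ay", "az": the turn, a rotation vector about the tool's x, y, z each as a share of 10 degrees, from -1 to 1; "gripper": the closure, from 0 (fully open) to 1 (shut). A call has 1 to 10 rows; each row shifts and turns the commanded pose from where the row before left it, along the tool's axes as they then stand; what a row does not reach is not made up. A row lasts 1/8 s, in which the tool goes at most 62.5 mm and 10.7 degrees, less where a joint would pass 70% of its speed; a pose out of reach is approached as far as the arm can. A call with a number of a shift or a turn outside -1 to 1 is refused whole. A call with a gripper value outside its range is refused whole. The fingers move at their own pace and stop on an object; "squeeze" is the grip in N (left out, the last holds). Time passes only in rows, so rows that do not move let the fingers close. It gives the time, the measured TCP pose, the force, the opening and the grip force at its end, in the units of the state.
- manip.read_state(): the state, without advancing time (a new reading comes with each control period).
- cams.camera(name): name is "scene" or "top"; returns a dict with "image" (480x640x3 uint8, red, green, blue), "fx", "fy", "cx", "cy" (pixels), "world_to_cam" (4x4, takes a point from world to camera coordinates). Camera axes: x right, y down, z forward; pixel columns grow to the right and rows downward; lengths in mm; the calibration is good to about 2 mm. A picture is of the moment at which its call begins. There is no depth.
- job.sign_off(): hands the job in; it is judged then, once.
The state is a dict: "clock": time; "joints": joint angles; "qd": joint speeds; "effort": joint torques, N m; "eef_pos": TCP position; "eef_rot": TCP orientation; "wrist_force": force on the tool from outside, world axes, zero at the start; "moment": the same for the moment, N m; "finger_gap": finger opening in mm; "finger_force": force on a finger pad.
Only numpy, scipy, OpenCV 4.12 (cv2) and the standard library are available. Lean on these libraries where they do the work, as an engineer would, in place of code of your own. Each camera call takes 0.05 s, during which the arm holds its last target. There are 200 camera calls.

## Working session

There is one attempt and no reset: what is moved stays moved. The work goes in short steps, Python scripts to look and compute and a tool call to move; the robot and the scene stay as the last step left them, time stands still between calls to the robot, and variables do not carry over. Pictures are saved under pics/ and viewed, at most 14 in all, crops included, and the job is handed in when it is done.

Besides the shell and the picture viewer there is one more tool, called after "Emit:" as name(argument=value, ...) on one line, values as JSON. jog_arm: Moves the arm, as the interface text tells. Shift numbers are shares of 40 mm and turn numbers shares of 10 degrees, none past 1 either way. Its arguments: {"type":"object","properties":{"commands":{"type":"array"},"squeeze":{"type":"number"}},"required":["commands"]}

```bash
ls; mkdir -p pics; python3 - <<'E'
from cell import manip, cams
import cv2
s=manip.read_state(); print(s, manip.nose_length)
for n in("top","scene"):
    c=cams.camera(n); cv2.imwrite(f"pics/{n}0.png",c["image"][:,:,::-1]); print(n,c["fx"],c["fy"],c["cx"],c["cy"],c["world_to_cam"].round(3).tolist() if hasattr(c["world_to_cam"],'round') else c["world_to_cam"])
E
```

```text
pics
{'clock': 0.0, 'joints': array([ 1.18837607e+00,  3.00457754e-01,  1.52157520e+00,  3.56899083e-06,
        1.32069703e+00, -6.66008120e-02]), 'qd': array([-0.00024606, -0.00031227,  0.00075327,  0.0008225 ,  0.00079112,
       -0.00088218]), 'effort': array([ 9.66912557e-04, -5.31803298e+01, -3.52722323e+01,  7.08350586e-02,
        2.44040682e-02, -5.50211814e-05]), 'eef_pos': array([170.73616621, 522.56447336, 212.89613445]), 'eef_rot': array([-3.14045807e+00, -7.91405502e-05,  2.82577228e+00]), 'wrist_force': array([-0.01318375,  0.70914486, -0.44988978]), 'moment': array([ 0.07480793, -0.02145265, -0.02105361]), 'finger_force': 0.0, 'finger_gap': 94.26854035301672} 8.0
top 445.0590252888205 445.0590252888205 319.8539185631174 241.7805080138144 [[0.02, -1.0, -0.006, -49.555], [-0.986, -0.019, -0.168, 586.532], [0.168, 0.009, -0.986, 1096.182], [0.0, 0.0, 0.0, 1.0]]
scene 522.8803754148773 522.8803754148773 326.59444266006176 233.51559690172294 [[0.713, 0.7, -0.023, -394.39], [0.394, -0.428, -0.814, -193.645], [-0.58, 0.571, -0.581, 1728.586], [0.0, 0.0, 0.0, 1.0]]
```

View pics/top0.png

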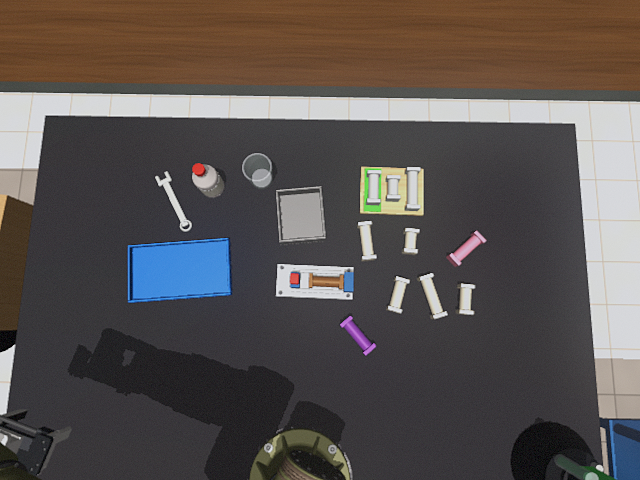

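View pics/scene0.png

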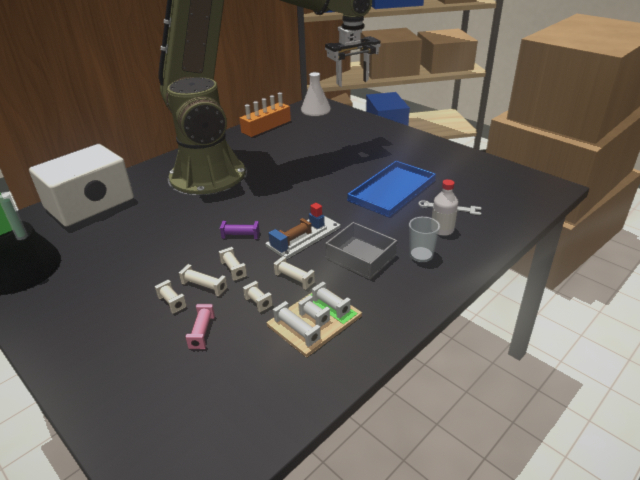

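The two views show the following in top pixels. Ivory sleeves lie at (367,241), (411,240), (399,295), (433,296) and (466,298). The look-alikes are pink (467,248) and purple (357,335), and the metal references are on the board at (374,187), (393,187) and (413,187), with the green patch under (374,187). The worn sleeve is in the clamp at (327,281), with the red grip at (295,280). The bin is at (301,214) and the tray at (179,270).

```bash
cat > h.py <<'E'
import numpy as np, cv2
from cell import manip, cams
def look(n="top",save=None):
    c=cams.camera(n); c["n"]=n
    if save: cv2.imwrite(f"pics/{save}.png",c["image"][:,:,::-1])
    c["hsv"]=cv2.cvtColor(c["image"],cv2.COLOR_RGB2HSV); return c
def ray(c,uv,z):
    "pixels -> world points on plane z"
    uv=np.atleast_2d(uv).astype(float); M=np.array(c["world_to_cam"]); R,t=M[:3,:3],M[:3,3]
    d=np.c_[(uv[:,0]-c["cx"])/c["fx"],(uv[:,1]-c["cy"])/c["fy"],np.ones(len(uv))]@R
    o=-R.T@t; return o+d*((z-o[2])/d[:,2])[:,None]
def pix(c,p):
    M=np.array(c["world_to_cam"]); q=np.atleast_2d(p)@M[:3,:3].T+M[:3,3]
    return np.c_[c["fx"]*q[:,0]/q[:,2]+c["cx"],c["fy"]*q[:,1]/q[:,2]+c["cy"]]
def blobs(c,lo,hi,amin=60,roi=None):
    m=cv2.inRange(c["hsv"],np.array(lo),np.array(hi))
    if roi: k=np.zeros_like(m); u0,v0,u1,v1=roi; k[v0:v1,u0:u1]=1; m*=k
    cs,_=cv2.findContours(m,cv2.RETR_EXTERNAL,cv2.CHAIN_APPROX_NONE)
    return [k for k in cs if cv2.contourArea(k)>amin]
def rect(c,k,z):
    "centre, long, short, axis angle (deg, of the long side in world) of a contour on plane z"
    P=ray(c,k.reshape(-1,2),z)[:,:2].astype(np.float32)
    (x,y),(w,h),a=cv2.minAreaRect(P)
    if w<h: w,h,a=h,w,a+90
    return np.array([x,y,w,h,(a+90)%180-90]).round(1)
def go(x=None,y=None,z=None,yaw=None):
    "tool-axis shift (units of 40 mm) and turn (units of 10 deg) to a target, tool down"
    s=manip.read_state(); p=s["eef_pos"]; w=s["eef_rot"][2]
    d=np.array([v-q if v is not None else 0 for v,q in zip((x,y,z),p)])
    yw=w if yaw is None else np.radians(yaw); a=-((np.degrees(yw-w)+180)%360-180)/10
    print("now",p.round(1),"yaw",np.degrees(w).round(1),"| az",a.round(2),
      "then dx %.2f dy %.2f dz %.2f"%((d[0]*np.cos(yw)+d[1]*np.sin(yw))/40,(d[0]*np.sin(yw)-d[1]*np.cos(yw))/40,-d[2]/40))
E
python3 - <<'E'
from h import *
c=look()
for nm,lo,hi,z,roi in [("ivory",(15,5,130),(40,90,255),20,(350,218,490,330)),("metal",(0,0,110),(180,30,255),25,(362,165,424,212)),
  ("green",(45,120,80),(75,255,255),12,None),("blue",(100,120,60),(120,255,255),25,(100,200,250,320)),("stop",(100,120,40),(120,255,255),54,(255,250,370,310)),
  ("red",(0,150,80),(8,255,255),80,(270,260,320,300)),("brown",(5,80,40),(20,255,220),40,(280,265,350,300)),
  ("clamp",(0,0,120),(180,40,255),12,(265,255,365,310)),("bin",(0,0,60),(180,40,200),50,(265,175,335,250))]:
    for k in blobs(c,lo,hi,25,roi): print(nm,k.reshape(-1,2).mean(0).round(),cv2.contourArea(k),rect(c,k,z),cv2.boundingRect(k))
im=c["image"][:,:,::-1][155:325,265:490]; cv2.imwrite("pics/crop0.png",cv2.resize(im,None,fx=3.5,fy=3.5,interpolation=cv2.INTER_CUBIC))
E
```

```text
ivory [470. 300.] 27.0 [ 450.1 -425.6   56.4   12.7    0.6] (467, 288, 6, 23)
ivory [462. 299.] 65.5 [ 447.6 -408.3   69.9   15.    -9.7] (459, 287, 9, 27)
ivory [401. 296.] 42.0 [ 457.1 -252.3   71.    11.1  -20.4] (395, 282, 12, 27)
ivory [394. 292.] 70.5 [ 463.5 -233.7   73.1   12.2  -12.2] (390, 278, 10, 29)
ivory [432. 296.] 166.0 [ 456.7 -329.8   94.7   29.6   19.2] (420, 277, 23, 38)
ivory [410. 239.] 67.0 [ 605.2 -275.1   50.9   35.6  -12. ] (405, 228, 14, 21)
ivory [363. 241.] 70.5 [ 599.2 -150.3   81.3    8.9    7.2] (360, 225, 7, 31)
ivory [370. 239.] 58.5 [ 602.7 -170.    82.     9.     8.4] (366, 224, 8, 31)
metal [393. 187.] 234.5 [ 7.459e+02 -2.327e+02  6.480e+01  3.500e+01 -3.000e-01] (387, 175, 14, 24)
metal [373. 186.] 295.5 [ 7.465e+02 -1.791e+02  8.960e+01  3.510e+01  1.000e-01] (367, 170, 14, 33)
metal [413. 187.] 402.0 [ 7.445e+02 -2.864e+02  1.151e+02  3.510e+01 -7.000e-01] (407, 167, 14, 42)
green [369. 189.] 168.5 [ 7.409e+02 -1.764e+02  1.212e+02  4.330e+01 -2.000e-01] (364, 168, 17, 44)
blue [179. 270.] 5884.5 [511.6 327.9 271.5 152.4 -84.5] (127, 238, 106, 65)
stop [348. 282.] 165.5 [ 486.3 -112.6   48.1   22.8    0.6] (344, 272, 10, 20)
red [294. 278.] 60.0 [489.   23.5  22.2  19.7   1.1] (290, 274, 9, 10)
brown [326. 281.] 326.0 [488.8 -55.9  87.7  36.   89.2] (309, 273, 35, 16)
clamp [317. 281.] 1778.5 [488.4 -25.3 200.9  85.9  88.6] (276, 264, 78, 36)
bin [299. 211.] 5076.0 [666.3  17.4 197.9 182.3   1. ] (265, 175, 70, 75)
```

View pics/crop0.png

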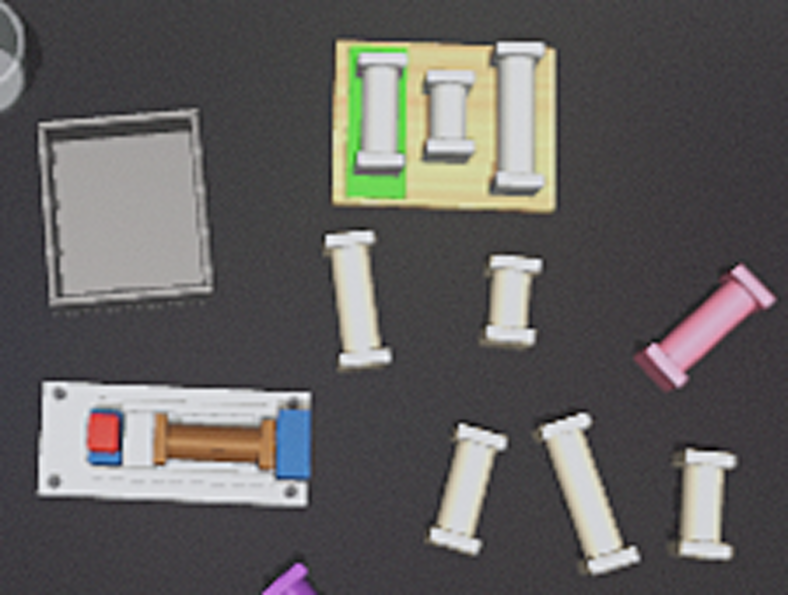

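The crop confirms that the green patch carries the 88 mm reference at (374,187) and that the worn sleeve lies against the stop with the jaw open. Next I measure the ivory lengths with a better mask.

```bash
cat >> h.py <<'E'
def ivory(c,z=26,roi=(355,218,490,330),lo=(0,0,105),hi=(180,75,255)):
    "ivory sleeves, as in the top picture"
    return [rect(c,k,z) for k in blobs(c,lo,hi,60,roi)]
E
python3 - <<'E'
from h import *
c=look()
for r in ivory(c): print(r)
print("bin",[rect(c,k,50) for k in blobs(c,(0,0,75),(180,40,255),900,(270,180,332,246))])
for k in blobs(c,(0,0,75),(180,40,255),900,(270,180,332,246)): print(cv2.boundingRect(k))
c=look("scene")
for nm,lo,hi,z in [("brown",(5,80,40),(20,255,220),36)]:
    for k in blobs(c,lo,hi,60,(260,200,330,260)): print(nm,rect(c,k,z))
go(488.5,-56,130,88.6)
E
```

```text
[ 450.4 -415.9   78.8   43.5   -4.6]
[ 458.3 -242.2   91.4   38.5  -14.7]
[ 456.2 -329.9  114.8   41.4   18.6]
[ 583.1 -424.2  101.6   36.5  -47.3]
[ 598.9 -276.3   69.7   39.1   -6.3]
[ 598.7 -161.3  103.6   37.9    7.1]
bin [array([660.8,  14.4, 141.7, 121.9,   6. ])]
(276, 186, 50, 57)
brown [483.8 -42.7  85.4  68.9  79.8]
now [170.8 522.7 213.2] yaw 161.9 | az 7.33 then dx -14.27 dy 8.29 dz 2.08
```

Emit:
jog_arm(commands=[{"az": 0.92},{"az": 0.92},{"az": 0.92},{"az": 0.92},{"az": 0.92},{"az": 0.92},{"az": 0.92},{"az": 0.89},{"dx": -0.5,"dy": 0.5},{"dx": -1,"dy": 0.6}], squeeze=15)

```text
schema error: expected keys dx, dy, dz, ax, ay, az, gripper
```

Emit:
jog_arm(commands=[{"dx": -1,"dy": 0.6},{"dx": -1,"dy": 0.6},{"dx": -1,"dy": 0.6},{"dx": -1,"dy": 0.6},{"dx": -1,"dy": 0.6},{"dx": -1,"dy": 0.6},{"dx": -1,"dy": 0.6},{"dx": -1,"dy": 0.6},{"dx": -1,"dy": 0.6},{"dx": -1,"dy": 0.6}])

```text
schema error: expected keys dx, dy, dz, ax, ay, az, gripper
```

```bash
python3 -c "
from h import *
go(488.5,-56,60,88.6)"
```

```text
now [170.8 522.7 213.2] yaw 161.9 | az 7.33 then dx -14.27 dy 8.29 dz 3.83
```

Emit:
jog_arm(commands=[{"dx": 0,"dy": 0,"dz": 0,"ax": 0,"ay": 0,"az": 0.92,"gripper": 0},{"dx": 0,"dy": 0,"dz": 0,"ax": 0,"ay": 0,"az": 0.92,"gripper": 0},{"dx": 0,"dy": 0,"dz": 0,"ax": 0,"ay": 0,"az": 0.92,"gripper": 0},{"dx": 0,"dy": 0,"dz": 0,"ax": 0,"ay": 0,"az": 0.92,"gripper": 0},{"dx": 0,"dy": 0,"dz": 0,"ax": 0,"ay": 0,"az": 0.92,"gripper": 0},{"dx": 0,"dy": 0,"dz": 0,"ax": 0,"ay": 0,"az": 0.92,"gripper": 0},{"dx": 0,"dy": 0,"dz": 0,"ax": 0,"ay": 0,"az": 0.92,"gripper": 0},{"dx": 0,"dy": 0,"dz": 0,"ax": 0,"ay": 0,"az": 0.89,"gripper": 0},{"dx": -0.5,"dy": 0.4,"dz": 0,"ax": 0,"ay": 0,"az": 0,"gripper": 0},{"dx": -1,"dy": 0.6,"dz": 0,"ax": 0,"ay": 0,"az": 0,"gripper": 0}], squeeze=15)

```text
clock: 1.5
eef_pos: [209.4, 461.5, 213.0]
eef_rot: [-3.141, 0.0, 1.548]
wrist_force: [0.3, -0.2, -0.2]
finger_gap: 93.9
finger_force: 0.0
```

Emit:
jog_arm(commands=[{"dx": -1,"dy": 0.6,"dz": 0,"ax": 0,"ay": 0,"az": 0,"gripper": 0},{"dx": -1,"dy": 0.6,"dz": 0,"ax": 0,"ay": 0,"az": 0,"gripper": 0},{"dx": -1,"dy": 0.6,"dz": 0,"ax": 0,"ay": 0,"az": 0,"gripper": 0},{"dx": -1,"dy": 0.6,"dz": 0,"ax": 0,"ay": 0,"az": 0,"gripper": 0},{"dx": -1,"dy": 0.6,"dz": 0.3,"ax": 0,"ay": 0,"az": 0,"gripper": 0},{"dx": -1,"dy": 0.6,"dz": 0.3,"ax": 0,"ay": 0,"az": 0,"gripper": 0},{"dx": -1,"dy": 0.6,"dz": 0.3,"ax": 0,"ay": 0,"az": 0,"gripper": 0},{"dx": -1,"dy": 0.6,"dz": 0.3,"ax": 0,"ay": 0,"az": 0,"gripper": 0},{"dx": -1,"dy": 0.6,"dz": 0.3,"ax": 0,"ay": 0,"az": 0,"gripper": 0},{"dx": -1,"dy": 0.6,"dz": 0.3,"ax": 0,"ay": 0,"az": 0,"gripper": 0}])

```text
clock: 2.75
eef_pos: [440.1, 54.6, 141.2]
eef_rot: [3.141, -0.0, 1.546]
wrist_force: [0.5, 1.1, -0.3]
finger_gap: 94.0
finger_force: 0.0
```

```bash
python3 -c "
from h import *
go(488.5,-56,60,88.6)"
```

```text
now [440.1  54.6 141.2] yaw 88.6 | az 0.0 then dx -2.74 dy 1.28 dz 2.03
```

Emit:
jog_arm(commands=[{"dx": -0.9,"dy": 0.43,"dz": 0,"ax": 0,"ay": 0,"az": 0,"gripper": 0},{"dx": -0.92,"dy": 0.43,"dz": 0,"ax": 0,"ay": 0,"az": 0,"gripper": 0},{"dx": -0.92,"dy": 0.42,"dz": 0,"ax": 0,"ay": 0,"az": 0,"gripper": 0},{"dx": 0,"dy": 0,"dz": 1,"ax": 0,"ay": 0,"az": 0,"gripper": 0.2},{"dx": 0,"dy": 0,"dz": 1,"ax": 0,"ay": 0,"az": 0,"gripper": 0.2},{"dx": 0,"dy": 0,"dz": 0.5,"ax": 0,"ay": 0,"az": 0,"gripper": 0.2},{"dx": 0,"dy": 0,"dz": 0.24,"ax": 0,"ay": 0,"az": 0,"gripper": 0.2},{"dx": 0,"dy": 0,"dz": 0,"ax": 0,"ay": 0,"az": 0,"gripper": 0.2}])

```text
clock: 3.75
eef_pos: [488.1, -54.7, 31.8]
eef_rot: [-3.141, -0.0, 1.546]
wrist_force: [0.4, 0.6, 0.2]
finger_gap: 75.1
finger_force: 0.0
```

Emit:
jog_arm(commands=[{"dx": 0,"dy": 0,"dz": 0,"ax": 0,"ay": 0,"az": 0,"gripper": 1},{"dx": 0,"dy": 0,"dz": 0,"ax": 0,"ay": 0,"az": 0,"gripper": 1},{"dx": 0,"dy": 0,"dz": 0,"ax": 0,"ay": 0,"az": 0,"gripper": 1},{"dx": 0,"dy": 0,"dz": 0,"ax": 0,"ay": 0,"az": 0,"gripper": 1},{"dx": 0,"dy": 0,"dz": 0,"ax": 0,"ay": 0,"az": 0,"gripper": 1},{"dx": 0,"dy": 0,"dz": 0,"ax": 0,"ay": 0,"az": 0,"gripper": 1}])

```text
clock: 4.5
eef_pos: [488.1, -54.7, 31.9]
eef_rot: [3.141, 0.0, 1.546]
wrist_force: [0.7, 0.0, 2.3]
finger_gap: 27.4
finger_force: 15.0
```

```bash
python3 -c "
from h import *
go(664,14,150,88.6);print(manip.read_state()['wrist_force'])"
```

```text
now [488.1 -54.7  31.9] yaw 88.6 | az 0.0 then dx 1.82 dy 4.35 dz -2.95
[0.67767288 0.04927269 2.31715757]
```

Emit:
jog_arm(commands=[{"dx": 0,"dy": 0,"dz": -0.5,"ax": 0,"ay": 0,"az": 0,"gripper": 1},{"dx": 0,"dy": 0,"dz": -1,"ax": 0,"ay": 0,"az": 0,"gripper": 1},{"dx": 0,"dy": 0,"dz": -1,"ax": 0,"ay": 0,"az": 0,"gripper": 1},{"dx": 0.35,"dy": 0.85,"dz": 0,"ax": 0,"ay": 0,"az": 0,"gripper": 1},{"dx": 0.35,"dy": 0.85,"dz": 0,"ax": 0,"ay": 0,"az": 0,"gripper": 1},{"dx": 0.35,"dy": 0.85,"dz": 0,"ax": 0,"ay": 0,"az": 0,"gripper": 1},{"dx": 0.35,"dy": 0.85,"dz": 0,"ax": 0,"ay": 0,"az": 0,"gripper": 1},{"dx": 0.35,"dy": 0.85,"dz": 0,"ax": 0,"ay": 0,"az": 0,"gripper": 1},{"dx": 0,"dy": 0,"dz": 0,"ax": 0,"ay": 0,"az": -0.6,"gripper": 1},{"dx": 0,"dy": 0,"dz": 0,"ax": 0,"ay": 0,"az": 0,"gripper": 1}], squeeze=20)

```text
clock: 5.75
eef_pos: [659.5, 11.3, 131.2]
eef_rot: [-3.141, -0.0, 1.651]
wrist_force: [-0.5, -0.3, -0.5]
finger_gap: 27.3
finger_force: 20.0
```

```bash
python3 -c "
from h import *
go(661,14,27,94)"
```

```text
now [659.5  11.3 131.2] yaw 94.6 | az 0.06 then dx 0.07 dy 0.04 dz 2.60
```

Emit:
jog_arm(commands=[{"dx": 0.07,"dy": 0.04,"dz": 1,"ax": 0,"ay": 0,"az": 0,"gripper": 1},{"dx": 0,"dy": 0,"dz": 1,"ax": 0,"ay": 0,"az": 0,"gripper": 1},{"dx": 0,"dy": 0,"dz": 0.4,"ax": 0,"ay": 0,"az": 0,"gripper": 1},{"dx": 0,"dy": 0,"dz": 0.2,"ax": 0,"ay": 0,"az": 0,"gripper": 1},{"dx": 0,"dy": 0,"dz": 0,"ax": 0,"ay": 0,"az": 0,"gripper": 0.4},{"dx": 0,"dy": 0,"dz": 0,"ax": 0,"ay": 0,"az": 0,"gripper": 0.4},{"dx": 0,"dy": 0,"dz": 0,"ax": 0,"ay": 0,"az": 0,"gripper": 0.4},{"dx": 0,"dy": 0,"dz": -1,"ax": 0,"ay": 0,"az": 0,"gripper": 0.4},{"dx": 0,"dy": 0,"dz": -1,"ax": 0,"ay": 0,"az": 0,"gripper": 0.3},{"dx": 0,"dy": 0,"dz": -1,"ax": 0,"ay": 0,"az": 0,"gripper": 0.2}])

```text
clock: 7.0
eef_pos: [661.1, 14.1, 149.8]
eef_rot: [3.141, 0.0, 1.651]
wrist_force: [0.3, 0.3, 0.0]
finger_gap: 72.4
finger_force: 0.0
```

Emit:
jog_arm(commands=[{"dx": 0,"dy": 0,"dz": 0,"ax": 0,"ay": 0,"az": 1,"gripper": 0.2},{"dx": 0,"dy": -0.5,"dz": 0,"ax": 0,"ay": 0,"az": 1,"gripper": 0.2},{"dx": 0,"dy": -0.5,"dz": 0,"ax": 0,"ay": 0,"az": 1,"gripper": 0.2},{"dx": 0,"dy": 0,"dz": 0,"ax": 0,"ay": 0,"az": 1,"gripper": 0.2},{"dx": 0,"dy": 0,"dz": 0,"ax": 0,"ay": 0,"az": 1,"gripper": 0.2},{"dx": 0,"dy": 0,"dz": 0,"ax": 0,"ay": 0,"az": 1,"gripper": 0.2},{"dx": 0,"dy": 0,"dz": 0,"ax": 0,"ay": 0,"az": 1,"gripper": 0.2},{"dx": 0,"dy": 0,"dz": 0,"ax": 0,"ay": 0,"az": 1,"gripper": 0.2},{"dx": 0,"dy": 0,"dz": 0,"ax": 0,"ay": 0,"az": 1,"gripper": 0.2},{"dx": 0,"dy": 0,"dz": 0,"ax": 0,"ay": 0,"az": 0.9,"gripper": 0.2}])

```text
clock: 8.25
eef_pos: [622.0, 21.3, 148.4]
eef_rot: [-3.142, -0.001, -0.082]
wrist_force: [-0.8, 0.5, -0.0]
finger_gap: 75.1
finger_force: 0.0
```

```bash
python3 -c "
from h import *
c=look()
for r in ivory(c): print(r)
go(458.3,-242.2,60,-14.7)"
```

```text
[ 450.4 -415.9   78.8   43.5   -4.6]
[ 458.5 -242.2   91.1   38.5  -14.7]
[ 456.4 -330.7  114.8   39.8   18.6]
[ 583.1 -424.2  101.6   36.5  -47.3]
[ 598.9 -276.3   69.7   39.1   -6.3]
[ 598.7 -161.3  103.6   38.1    7. ]
now [622.   21.2 148.4] yaw -5.1 | az 0.96 then dx -2.29 dy 7.41 dz 2.21
```

Emit:
jog_arm(commands=[{"dx": 0,"dy": 0,"dz": 0,"ax": 0,"ay": 0,"az": 0.96,"gripper": 0.36},{"dx": -0.29,"dy": 0.93,"dz": 0,"ax": 0,"ay": 0,"az": 0,"gripper": 0.36},{"dx": -0.29,"dy": 0.93,"dz": 0,"ax": 0,"ay": 0,"az": 0,"gripper": 0.36},{"dx": -0.29,"dy": 0.93,"dz": 0,"ax": 0,"ay": 0,"az": 0,"gripper": 0.36},{"dx": -0.29,"dy": 0.93,"dz": 0,"ax": 0,"ay": 0,"az": 0,"gripper": 0.36},{"dx": -0.29,"dy": 0.93,"dz": 0,"ax": 0,"ay": 0,"az": 0,"gripper": 0.36},{"dx": -0.29,"dy": 0.93,"dz": 0,"ax": 0,"ay": 0,"az": 0,"gripper": 0.36},{"dx": -0.29,"dy": 0.93,"dz": 0.2,"ax": 0,"ay": 0,"az": 0,"gripper": 0.36},{"dx": -0.26,"dy": 0.9,"dz": 1,"ax": 0,"ay": 0,"az": 0,"gripper": 0.36},{"dx": 0,"dy": 0,"dz": 0.9,"ax": 0,"ay": 0,"az": 0,"gripper": 0.36}])

```text
clock: 9.55
eef_pos: [460.5, -246.1, 63.5]
eef_rot: [3.141, -0.001, -0.244]
wrist_force: [0.2, 0.5, 0.5]
finger_gap: 60.4
finger_force: 0.0
```

```bash
python3 -c "
from h import *
go(458.4,-243,12.5,-14.7)"
```

```text
now [ 460.5 -246.1   63.5] yaw -14.0 | az 0.07 then dx -0.07 dy -0.06 dz 1.27
```

Emit:
jog_arm(commands=[{"dx": -0.07,"dy": -0.06,"dz": 0.6,"ax": 0,"ay": 0,"az": 0.07,"gripper": 0.36},{"dx": 0,"dy": 0,"dz": 0.4,"ax": 0,"ay": 0,"az": 0,"gripper": 0.36},{"dx": 0,"dy": 0,"dz": 0.27,"ax": 0,"ay": 0,"az": 0,"gripper": 0.36},{"dx": 0,"dy": 0,"dz": 0,"ax": 0,"ay": 0,"az": 0,"gripper": 0.36},{"dx": 0,"dy": 0,"dz": 0,"ax": 0,"ay": 0,"az": 0,"gripper": 1},{"dx": 0,"dy": 0,"dz": 0,"ax": 0,"ay": 0,"az": 0,"gripper": 1},{"dx": 0,"dy": 0,"dz": 0,"ax": 0,"ay": 0,"az": 0,"gripper": 1},{"dx": 0,"dy": 0,"dz": 0,"ax": 0,"ay": 0,"az": 0,"gripper": 1},{"dx": 0,"dy": 0,"dz": 0,"ax": 0,"ay": 0,"az": 0,"gripper": 1}])

```text
clock: 10.68
eef_pos: [459.3, -241.3, 13.3]
eef_rot: [3.141, -0.0, -0.256]
wrist_force: [-0.1, -0.1, 3.6]
finger_gap: 27.5
finger_force: 20.0
```

Emit:
jog_arm(commands=[{"dx": 0,"dy": 0,"dz": -0.6,"ax": 0,"ay": 0,"az": 0,"gripper": 1},{"dx": 0,"dy": 0,"dz": -1,"ax": 0,"ay": 0,"az": 0,"gripper": 1},{"dx": 0,"dy": 0,"dz": -1,"ax": 0,"ay": 0,"az": 0,"gripper": 1},{"dx": 0,"dy": 0,"dz": -0.8,"ax": 0,"ay": 0,"az": 0,"gripper": 1},{"dx": 0,"dy": 0,"dz": 0,"ax": 0,"ay": 0,"az": 0,"gripper": 1}])

```text
clock: 11.3
eef_pos: [460.0, -241.6, 150.9]
eef_rot: [3.14, -0.004, -0.256]
wrist_force: [-0.2, -0.4, -1.5]
finger_gap: 27.2
finger_force: 20.0
```

```bash
python3 -c "
from h import *
c=look()
for r in ivory(c): print(r)
for r in ivory(c,z=170): print('at z of grip',r)
go(488,-49,130,88.6)"
```

```text
[ 414.9 -335.    32.8   21.2   59.7]
[ 487.2 -346.3  117.8   36.    60.8]
[ 583.1 -424.2  101.7   36.5  -47.3]
[ 600.7 -278.6   64.7   39.5   -0.7]
[ 598.7 -161.3  103.6   38.1    7. ]
at z of grip [ 412.4 -299.3   28.7   18.6   59.7]
at z of grip [ 475.6 -309.1  103.1   31.5   60.8]
at z of grip [ 559.5 -377.3   89.    31.9  -47.3]
at z of grip [ 575.  -249.9   56.6   34.6   -0.7]
at z of grip [ 573.2 -147.3   90.6   33.3    7. ]
now [ 459.3 -241.2  149.1] yaw -14.7 | az -10.33 then dx 4.82 dy 0.60 dz 0.48
```

Emit:
jog_arm(commands=[{"dx": 0,"dy": 0,"dz": 0,"ax": 0,"ay": 0,"az": -0.5,"gripper": 1},{"dx": 0,"dy": 0,"dz": 0,"ax": 0,"ay": 0,"az": -1,"gripper": 1},{"dx": 0,"dy": 0,"dz": 0,"ax": 0,"ay": 0,"az": -1,"gripper": 1},{"dx": 0,"dy": 0,"dz": 0,"ax": 0,"ay": 0,"az": -1,"gripper": 1},{"dx": 0,"dy": 0,"dz": 0,"ax": 0,"ay": 0,"az": -1,"gripper": 1},{"dx": 0,"dy": 0,"dz": 0,"ax": 0,"ay": 0,"az": -1,"gripper": 1},{"dx": 0,"dy": 0,"dz": 0,"ax": 0,"ay": 0,"az": -1,"gripper": 1},{"dx": 0,"dy": 0,"dz": 0,"ax": 0,"ay": 0,"az": -1,"gripper": 1},{"dx": 0,"dy": 0,"dz": 0,"ax": 0,"ay": 0,"az": -1,"gripper": 1},{"dx": 0,"dy": 0,"dz": 0,"ax": 0,"ay": 0,"az": -1,"gripper": 1}])

```text
clock: 12.6
eef_pos: [458.6, -240.8, 147.1]
eef_rot: [-3.139, -0.001, 1.407]
wrist_force: [0.7, 0.3, -1.0]
finger_gap: 27.4
finger_force: 20.0
```

Emit:
jog_arm(commands=[{"dx": 0,"dy": 0,"dz": 0,"ax": 0,"ay": 0,"az": -0.83,"gripper": 1},{"dx": 0.9,"dy": 0.12,"dz": 0,"ax": 0,"ay": 0,"az": 0,"gripper": 1},{"dx": 0.9,"dy": 0.12,"dz": 0,"ax": 0,"ay": 0,"az": 0,"gripper": 1},{"dx": 0.9,"dy": 0.12,"dz": 0,"ax": 0,"ay": 0,"az": 0,"gripper": 1},{"dx": 0.9,"dy": 0.12,"dz": 0,"ax": 0,"ay": 0,"az": 0,"gripper": 1},{"dx": 0.9,"dy": 0.12,"dz": 0,"ax": 0,"ay": 0,"az": 0,"gripper": 1},{"dx": 0.32,"dy": 0,"dz": 0,"ax": 0,"ay": 0,"az": 0,"gripper": 1},{"dx": 0,"dy": 0,"dz": 0,"ax": 0,"ay": 0,"az": 0,"gripper": 1}])

```text
clock: 13.6
eef_pos: [487.5, -48.9, 148.1]
eef_rot: [-3.14, -0.0, 1.548]
wrist_force: [0.0, -0.7, -0.8]
finger_gap: 27.1
finger_force: 20.0
```

```bash
python3 -c "
from h import *
look('scene','s1');c=look('top','t1')
im=cv2.resize(c['image'][250:320,260:380,::-1],None,fx=5,fy=5,interpolation=cv2.INTER_CUBIC)
im2=cv2.resize(cv2.imread('pics/s1.png')[180:280,240:380],(600,428),interpolation=cv2.INTER_CUBIC)
cv2.imwrite('pics/c1.png',np.vstack([im,im2])[:600*2][:778] if 0 else cv2.resize(np.vstack([im,im2]),None,fx=.76,fy=.76))
go(488.4,-50,70,88.6)"
```

```text
now [487.6 -49.8 148.6] yaw 88.6 | az -0.0 then dx -0.00 dy 0.02 dz 1.96
```

View pics/c1.png

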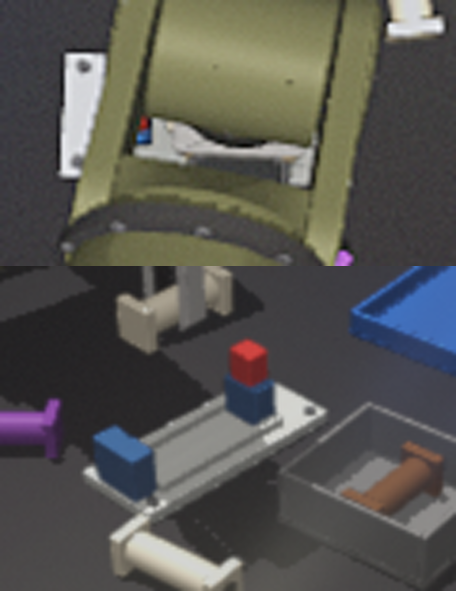

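The worn sleeve lies flat in the bin, at about (405,490) in the crop. The ivory sleeve is held level above the trough. Now I lower it.

Emit:
jog_arm(commands=[{"dx": 0,"dy": 0.02,"dz": 1,"ax": 0,"ay": 0,"az": 0,"gripper": 1},{"dx": 0,"dy": 0,"dz": 1,"ax": 0,"ay": 0,"az": 0,"gripper": 1},{"dx": 0,"dy": 0,"dz": 0.4,"ax": 0,"ay": 0,"az": 0,"gripper": 1},{"dx": 0,"dy": 0,"dz": 0.2,"ax": 0,"ay": 0,"az": 0,"gripper": 1},{"dx": 0,"dy": 0,"dz": 0.15,"ax": 0,"ay": 0,"az": 0,"gripper": 1},{"dx": 0,"dy": 0,"dz": 0.1,"ax": 0,"ay": 0,"az": 0,"gripper": 1},{"dx": 0,"dy": 0,"dz": 0.1,"ax": 0,"ay": 0,"az": 0,"gripper": 1},{"dx": 0,"dy": 0,"dz": 0,"ax": 0,"ay": 0,"az": 0,"gripper": 1}])

```text
clock: 14.7
eef_pos: [488.7, -49.0, 31.1]
eef_rot: [3.142, 0.0, 1.547]
wrist_force: [-0.3, -0.0, -0.8]
finger_gap: 27.7
finger_force: 20.0
```

Emit:
jog_arm(commands=[{"dx": 0,"dy": 0,"dz": 0.04,"ax": 0,"ay": 0,"az": 0,"gripper": 1},{"dx": 0,"dy": 0,"dz": 0,"ax": 0,"ay": 0,"az": 0,"gripper": 1},{"dx": 0,"dy": 0,"dz": 0,"ax": 0,"ay": 0,"az": 0,"gripper": 0.5},{"dx": 0,"dy": 0,"dz": 0,"ax": 0,"ay": 0,"az": 0,"gripper": 0.5},{"dx": 0,"dy": 0,"dz": 0,"ax": 0,"ay": 0,"az": 0,"gripper": 0.5},{"dx": 0,"dy": 0,"dz": -0.5,"ax": 0,"ay": 0,"az": 0,"gripper": 0.4},{"dx": 0,"dy": 0,"dz": -1,"ax": 0,"ay": 0,"az": 0,"gripper": 0.4},{"dx": 0,"dy": 0,"dz": -1,"ax": 0,"ay": 0,"az": 0,"gripper": 0.4},{"dx": 0,"dy": 0,"dz": 0,"ax": 0,"ay": 0,"az": 0,"gripper": 0.4}])

```text
clock: 15.82
eef_pos: [490.0, -49.2, 132.1]
eef_rot: [3.137, 0.001, 1.547]
wrist_force: [-1.2, 0.3, -0.8]
finger_gap: 56.3
finger_force: 0.0
```

```bash
python3 -c "
from h import *
c=look('scene','s2')
cv2.imwrite('pics/c2.png',cv2.resize(c['image'][190:270,240:360,::-1],None,fx=5,fy=5,interpolation=cv2.INTER_CUBIC))
go(488.6,23.5,130,178.6)"
```

```text
now [489.1 -49.1 130.2] yaw 88.6 | az -9.0 then dx 0.06 dy 1.82 dz 0.01
```

View pics/c2.png

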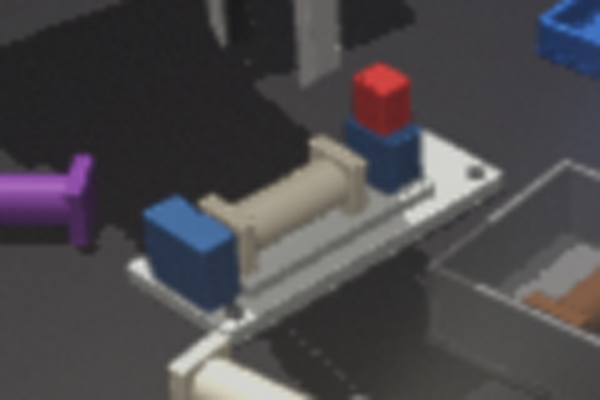

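The ivory sleeve sits in the trough with gaps at both ends. Next I pinch the red grip, which the tool's current yaw suits.

Emit:
jog_arm(commands=[{"dx": 0.6,"dy": 0,"dz": 0,"ax": 0,"ay": 0,"az": 0,"gripper": 0.4},{"dx": 0.6,"dy": 0,"dz": 0,"ax": 0,"ay": 0,"az": 0,"gripper": 0.4},{"dx": 0.6,"dy": 0,"dz": 0,"ax": 0,"ay": 0,"az": 0,"gripper": 0.4},{"dx": 0,"dy": 0,"dz": 0.8,"ax": 0,"ay": 0,"az": 0,"gripper": 0.4},{"dx": 0,"dy": 0,"dz": 0.6,"ax": 0,"ay": 0,"az": 0,"gripper": 0.4},{"dx": 0,"dy": 0,"dz": 0.28,"ax": 0,"ay": 0,"az": 0,"gripper": 0.4},{"dx": 0,"dy": 0,"dz": 0,"ax": 0,"ay": 0,"az": 0,"gripper": 1},{"dx": 0,"dy": 0,"dz": 0,"ax": 0,"ay": 0,"az": 0,"gripper": 1},{"dx": 0,"dy": 0,"dz": 0,"ax": 0,"ay": 0,"az": 0,"gripper": 1},{"dx": 0,"dy": 0,"dz": 0,"ax": 0,"ay": 0,"az": 0,"gripper": 1}])

```text
clock: 17.12
eef_pos: [491.1, 22.9, 62.9]
eef_rot: [3.139, -0.0, 1.546]
wrist_force: [3.8, 0.4, -0.7]
finger_gap: 26.1
finger_force: 20.0
```

Emit:
jog_arm(commands=[{"dx": -0.1,"dy": 0,"dz": 0,"ax": 0,"ay": 0,"az": 0,"gripper": 1},{"dx": -0.1,"dy": 0,"dz": 0,"ax": 0,"ay": 0,"az": 0,"gripper": 1},{"dx": -0.1,"dy": 0,"dz": 0,"ax": 0,"ay": 0,"az": 0,"gripper": 1}])

```text
clock: 17.5
eef_pos: [490.8, 10.8, 62.9]
eef_rot: [3.14, -0.0, 1.546]
wrist_force: [4.7, 2.4, 3.2]
finger_gap: 26.1
finger_force: 20.0
```

Emit:
jog_arm(commands=[{"dx": -0.07,"dy": 0,"dz": 0,"ax": 0,"ay": 0,"az": 0,"gripper": 1},{"dx": -0.06,"dy": 0,"dz": 0,"ax": 0,"ay": 0,"az": 0,"gripper": 1},{"dx": -0.05,"dy": 0,"dz": 0,"ax": 0,"ay": 0,"az": 0,"gripper": 1},{"dx": 0,"dy": 0,"dz": 0,"ax": 0,"ay": 0,"az": 0,"gripper": 1}])

```text
clock: 18.0
eef_pos: [490.7, 3.5, 62.9]
eef_rot: [3.14, 0.0, 1.546]
wrist_force: [5.0, 0.2, 5.8]
finger_gap: 25.9
finger_force: 20.0
```

Emit:
jog_arm(commands=[{"dx": -0.025,"dy": 0,"dz": 0,"ax": 0,"ay": 0,"az": 0,"gripper": 1},{"dx": 0,"dy": 0,"dz": 0,"ax": 0,"ay": 0,"az": 0,"gripper": 1}])

```text
clock: 18.25
eef_pos: [490.6, 2.7, 62.9]
eef_rot: [3.14, -0.0, 1.546]
wrist_force: [5.1, 1.5, 6.3]
finger_gap: 26.0
finger_force: 20.0
```

Emit:
jog_arm(commands=[{"dx": -0.03,"dy": 0,"dz": 0,"ax": 0,"ay": 0,"az": 0,"gripper": 1},{"dx": 0,"dy": 0,"dz": 0,"ax": 0,"ay": 0,"az": 0,"gripper": 1}])

```text
clock: 18.5
eef_pos: [490.6, 1.5, 62.9]
eef_rot: [3.14, -0.0, 1.546]
wrist_force: [3.6, 1.3, 5.9]
finger_gap: 26.0
finger_force: 20.0
```

Emit:
jog_arm(commands=[{"dx": -0.025,"dy": 0,"dz": 0,"ax": 0,"ay": 0,"az": 0,"gripper": 1},{"dx": 0,"dy": 0,"dz": 0,"ax": 0,"ay": 0,"az": 0,"gripper": 1}])

```text
clock: 18.75
eef_pos: [490.6, 0.5, 62.9]
eef_rot: [3.14, -0.0, 1.546]
wrist_force: [4.6, 1.8, 5.5]
finger_gap: 25.8
finger_force: 20.0
```

Emit:
jog_arm(commands=[{"dx": -0.025,"dy": 0,"dz": 0,"ax": 0,"ay": 0,"az": 0,"gripper": 1},{"dx": 0,"dy": 0,"dz": 0,"ax": 0,"ay": 0,"az": 0,"gripper": 1}])

```text
clock: 19.0
eef_pos: [490.6, -0.5, 62.9]
eef_rot: [3.14, -0.0, 1.546]
wrist_force: [5.0, 2.2, 4.4]
finger_gap: 25.7
finger_force: 20.0
```

```bash
python3 -c "
from h import *
c=look('scene','s3')
cv2.imwrite('pics/c3.png',cv2.resize(c['image'][190:270,240:360,::-1],None,fx=5,fy=5,interpolation=cv2.INTER_CUBIC))
s=manip.read_state();print(s['wrist_force'],s['eef_pos'])"
```

```text
[4.8269983  2.36843079 6.38517246] [490.56114448  -0.50911054  62.89195721]
```

View pics/c3.png

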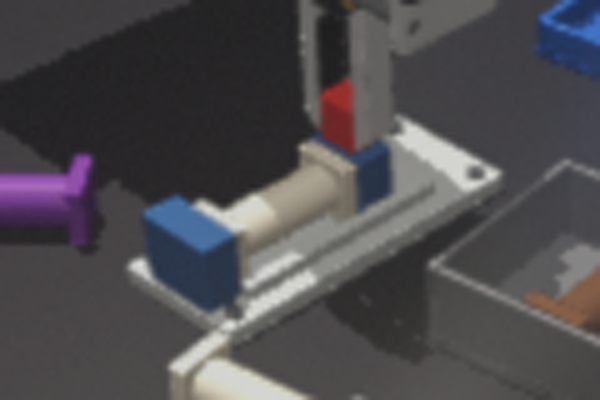

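The jaw now touches the sleeve, which still has a small gap to the stop. I continue in small steps, watching the force along y.

Emit:
jog_arm(commands=[{"dx": -0.025,"dy": 0,"dz": 0,"ax": 0,"ay": 0,"az": 0,"gripper": 1},{"dx": 0,"dy": 0,"dz": 0,"ax": 0,"ay": 0,"az": 0,"gripper": 1}])

```text
clock: 19.3
eef_pos: [490.5, -1.5, 62.9]
eef_rot: [3.14, -0.0, 1.546]
wrist_force: [5.2, 1.8, 5.1]
finger_gap: 25.8
finger_force: 20.0
```

Emit:
jog_arm(commands=[{"dx": -0.025,"dy": 0,"dz": 0,"ax": 0,"ay": 0,"az": 0,"gripper": 1},{"dx": 0,"dy": 0,"dz": 0,"ax": 0,"ay": 0,"az": 0,"gripper": 1}])

```text
clock: 19.55
eef_pos: [490.5, -2.0, 62.9]
eef_rot: [3.14, -0.001, 1.546]
wrist_force: [5.7, 6.4, 6.0]
finger_gap: 26.4
finger_force: 20.0
```

Emit:
jog_arm(commands=[{"dx": -0.015,"dy": 0,"dz": 0,"ax": 0,"ay": 0,"az": 0,"gripper": 1},{"dx": 0,"dy": 0,"dz": 0,"ax": 0,"ay": 0,"az": 0,"gripper": 1}])

```text
clock: 19.8
eef_pos: [490.5, -2.1, 62.9]
eef_rot: [3.14, -0.002, 1.547]
wrist_force: [6.4, 11.1, 6.5]
finger_gap: 25.7
finger_force: 20.0
```

Emit:
jog_arm(commands=[{"dx": 0,"dy": 0,"dz": 0,"ax": 0,"ay": 0,"az": 0,"gripper": 1},{"dx": 0,"dy": 0,"dz": 0,"ax": 0,"ay": 0,"az": 0,"gripper": 1},{"dx": 0,"dy": 0,"dz": 0,"ax": 0,"ay": 0,"az": 0,"gripper": 0.4},{"dx": 0,"dy": 0,"dz": 0,"ax": 0,"ay": 0,"az": 0,"gripper": 0.4},{"dx": 0,"dy": 0,"dz": 0,"ax": 0,"ay": 0,"az": 0,"gripper": 0.4},{"dx": 0,"dy": 0,"dz": -1,"ax": 0,"ay": 0,"az": 0,"gripper": 0.36},{"dx": 0,"dy": 0,"dz": -1,"ax": 0,"ay": 0,"az": 0,"gripper": 0.36},{"dx": 0,"dy": 0,"dz": 0,"ax": 0,"ay": 0,"az": 1,"gripper": 0.36},{"dx": 0,"dy": 0,"dz": 0,"ax": 0,"ay": 0,"az": 1,"gripper": 0.36},{"dx": 0,"dy": 0,"dz": 0,"ax": 0,"ay": 0,"az": 1,"gripper": 0.36}])

```text
clock: 21.05
eef_pos: [489.6, -3.2, 142.2]
eef_rot: [-3.141, 0.0, 1.017]
wrist_force: [0.5, 0.0, 0.8]
finger_gap: 59.8
finger_force: 0.0
```

Emit:
jog_arm(commands=[{"dx": 0,"dy": 0,"dz": 0,"ax": 0,"ay": 0,"az": 1,"gripper": 0.36},{"dx": 0,"dy": 0,"dz": 0,"ax": 0,"ay": 0,"az": 1,"gripper": 0.36},{"dx": 0,"dy": 0,"dz": 0,"ax": 0,"ay": 0,"az": 1,"gripper": 0.36},{"dx": 0,"dy": 0,"dz": 0,"ax": 0,"ay": 0,"az": 1,"gripper": 0.36},{"dx": 0,"dy": 0,"dz": 0,"ax": 0,"ay": 0,"az": 1,"gripper": 0.36}])

```text
clock: 21.68
eef_pos: [489.6, -3.2, 142.1]
eef_rot: [3.142, 0.001, 0.144]
wrist_force: [-0.1, 0.7, 0.2]
finger_gap: 59.9
finger_force: 0.0
```

```bash
python3 -c "
from h import *
c=look()
for r in ivory(c): print(r)
go(598.7,-162,60,7)
"
```

```text
[ 450.4 -415.9   78.8   43.5   -4.6]
[ 456.5 -330.7  114.7   39.8   18.6]
[ 583.1 -424.2  101.7   36.5  -47.3]
[ 598.7 -276.3   70.1   39.1   -6.3]
[ 598.7 -161.3  103.6   38.1    7. ]
now [489.6  -3.2 142.1] yaw 7.8 | az 0.08 then dx 2.22 dy 4.27 dz 2.05
```

Emit:
jog_arm(commands=[{"dx": 0.45,"dy": 0.85,"dz": 0,"ax": 0,"ay": 0,"az": 0.08,"gripper": 0.36},{"dx": 0.45,"dy": 0.85,"dz": 0,"ax": 0,"ay": 0,"az": 0,"gripper": 0.36},{"dx": 0.45,"dy": 0.85,"dz": 0,"ax": 0,"ay": 0,"az": 0,"gripper": 0.36},{"dx": 0.45,"dy": 0.85,"dz": 0,"ax": 0,"ay": 0,"az": 0,"gripper": 0.36},{"dx": 0.42,"dy": 0.87,"dz": 0,"ax": 0,"ay": 0,"az": 0,"gripper": 0.36},{"dx": 0,"dy": 0,"dz": 1,"ax": 0,"ay": 0,"az": 0,"gripper": 0.36},{"dx": 0,"dy": 0,"dz": 1,"ax": 0,"ay": 0,"az": 0,"gripper": 0.36},{"dx": 0,"dy": 0,"dz": 0,"ax": 0,"ay": 0,"az": 0,"gripper": 0.36}])

```text
clock: 22.72
eef_pos: [599.8, -159.6, 59.5]
eef_rot: [-3.139, 0.005, 0.138]
wrist_force: [0.7, 0.0, 2.0]
finger_gap: 60.1
finger_force: 0.0
```

```bash
python3 -c "
from h import *
go(598.7,-162,15,7)
"
```

```text
now [ 599.8 -159.6   59.5] yaw 7.9 | az 0.09 then dx -0.03 dy 0.06 dz 1.11
```

Emit:
jog_arm(commands=[{"dx": -0.03,"dy": 0.06,"dz": 0.6,"ax": 0,"ay": 0,"az": 0.09,"gripper": 0.36},{"dx": 0,"dy": 0,"dz": 0.51,"ax": 0,"ay": 0,"az": 0,"gripper": 0.36},{"dx": 0,"dy": 0,"dz": 0,"ax": 0,"ay": 0,"az": 0,"gripper": 0.36},{"dx": 0,"dy": 0,"dz": 0,"ax": 0,"ay": 0,"az": 0,"gripper": 1},{"dx": 0,"dy": 0,"dz": 0,"ax": 0,"ay": 0,"az": 0,"gripper": 1},{"dx": 0,"dy": 0,"dz": 0,"ax": 0,"ay": 0,"az": 0,"gripper": 1},{"dx": 0,"dy": 0,"dz": 0,"ax": 0,"ay": 0,"az": 0,"gripper": 1},{"dx": 0,"dy": 0,"dz": -0.7,"ax": 0,"ay": 0,"az": 0,"gripper": 1},{"dx": 0,"dy": 0,"dz": -1,"ax": 0,"ay": 0,"az": 0,"gripper": 1},{"dx": 0,"dy": 0,"dz": -1,"ax": 0,"ay": 0,"az": 0,"gripper": 1}])

```text
clock: 23.98
eef_pos: [600.3, -162.4, 126.9]
eef_rot: [-3.141, 0.0, 0.121]
wrist_force: [0.1, -0.4, -0.5]
finger_gap: 27.6
finger_force: 20.0
```

```bash
python3 -c "
from h import *
go(503,419,140,5.5)
"
```

```text
now [ 600.3 -162.4  126.9] yaw 6.9 | az 0.14 then dx -1.03 dy -14.70 dz -0.33
```

Emit:
jog_arm(commands=[{"dx": 0,"dy": -0.5,"dz": -0.4,"ax": 0,"ay": 0,"az": 0.14,"gripper": 1},{"dx": -0.07,"dy": -1,"dz": 0,"ax": 0,"ay": 0,"az": 0,"gripper": 1},{"dx": -0.07,"dy": -1,"dz": 0,"ax": 0,"ay": 0,"az": 0,"gripper": 1},{"dx": -0.07,"dy": -1,"dz": 0,"ax": 0,"ay": 0,"az": 0,"gripper": 1},{"dx": -0.07,"dy": -1,"dz": 0,"ax": 0,"ay": 0,"az": 0,"gripper": 1},{"dx": -0.07,"dy": -1,"dz": 0,"ax": 0,"ay": 0,"az": 0,"gripper": 1},{"dx": -0.07,"dy": -1,"dz": 0,"ax": 0,"ay": 0,"az": 0,"gripper": 1},{"dx": -0.07,"dy": -1,"dz": 0,"ax": 0,"ay": 0,"az": 0,"gripper": 1},{"dx": -0.07,"dy": -1,"dz": 0,"ax": 0,"ay": 0,"az": 0,"gripper": 1},{"dx": -0.07,"dy": -1,"dz": 0,"ax": 0,"ay": 0,"az": 0,"gripper": 1}])

```text
clock: 25.22
eef_pos: [538.1, 214.6, 141.9]
eef_rot: [3.142, 0.0, 0.096]
wrist_force: [0.9, -0.4, -1.3]
finger_gap: 27.4
finger_force: 20.0
```

Emit:
jog_arm(commands=[{"dx": -0.07,"dy": -1,"dz": 0,"ax": 0,"ay": 0,"az": 0,"gripper": 1},{"dx": -0.07,"dy": -1,"dz": 0,"ax": 0,"ay": 0,"az": 0,"gripper": 1},{"dx": -0.07,"dy": -1,"dz": 0,"ax": 0,"ay": 0,"az": 0,"gripper": 1},{"dx": -0.07,"dy": -1,"dz": 0,"ax": 0,"ay": 0,"az": 0,"gripper": 1},{"dx": -0.07,"dy": -0.9,"dz": 0,"ax": 0,"ay": 0,"az": 0,"gripper": 1},{"dx": 0,"dy": 0,"dz": 0,"ax": 0,"ay": 0,"az": 0,"gripper": 1}])

```text
clock: 25.98
eef_pos: [504.8, 408.9, 141.4]
eef_rot: [3.142, 0.0, 0.099]
wrist_force: [-0.3, -0.5, -1.0]
finger_gap: 27.2
finger_force: 20.0
```

```bash
python3 -c "
from h import *
go(503,419,21,5.5)
"
```

```text
now [504.8 408.9 141.4] yaw 5.7 | az 0.02 then dx -0.02 dy -0.26 dz 3.01
```

Emit:
jog_arm(commands=[{"dx": -0.02,"dy": -0.25,"dz": 1,"ax": 0,"ay": 0,"az": 0,"gripper": 1},{"dx": 0,"dy": 0,"dz": 1,"ax": 0,"ay": 0,"az": 0,"gripper": 1},{"dx": 0,"dy": 0,"dz": 0.5,"ax": 0,"ay": 0,"az": 0,"gripper": 1},{"dx": 0,"dy": 0,"dz": 0.3,"ax": 0,"ay": 0,"az": 0,"gripper": 1},{"dx": 0,"dy": 0,"dz": 0.17,"ax": 0,"ay": 0,"az": 0,"gripper": 1},{"dx": 0,"dy": 0,"dz": 0,"ax": 0,"ay": 0,"az": 0,"gripper": 0.57},{"dx": 0,"dy": 0,"dz": 0,"ax": 0,"ay": 0,"az": 0,"gripper": 0.57},{"dx": 0,"dy": 0,"dz": -0.7,"ax": 0,"ay": 0,"az": 0,"gripper": 0.57},{"dx": 0,"dy": 0,"dz": -1,"ax": 0,"ay": 0,"az": 0,"gripper": 0.36},{"dx": 0,"dy": 0,"dz": -1,"ax": 0,"ay": 0,"az": 0,"gripper": 0.36}])

```text
clock: 27.22
eef_pos: [504.1, 417.0, 133.1]
eef_rot: [-3.141, -0.001, 0.096]
wrist_force: [-0.1, 0.4, 0.5]
finger_gap: 56.5
finger_force: 0.0
```

```bash
python3 -c "
from h import *
c=look()
for r in ivory(c): print(r)
look('scene','s4')
cv2.imwrite('pics/c4.png',cv2.resize(cv2.imread('pics/s4.png')[140:290,240:460],None,fx=3.4,fy=3.4,interpolation=cv2.INTER_CUBIC))
go(599.5,-277,60,-5)
"
```

```text
[ 450.4 -415.9   78.8   43.5   -4.6]
[ 456.5 -330.7  114.7   39.8   18.6]
[ 583.1 -424.2  101.7   36.5  -47.3]
[ 598.9 -276.3   69.7   39.1   -6.3]
now [505.6 418.2 137. ] yaw 5.5 | az 1.05 then dx 3.85 dy 17.11 dz 1.92
```

View pics/c4.png

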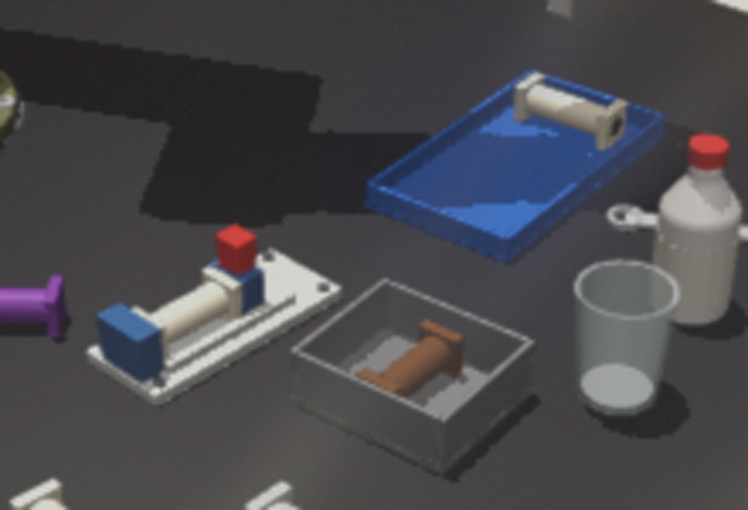

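The first sleeve lies flat in the tray at the far end, and the clamp holds its sleeve between the jaw and the stop. Next is the 64 mm sleeve.

Emit:
jog_arm(commands=[{"dx": 0,"dy": 0,"dz": 0,"ax": 0,"ay": 0,"az": 1,"gripper": 0.36},{"dx": 0.22,"dy": 1,"dz": 0,"ax": 0,"ay": 0,"az": 0,"gripper": 0.36},{"dx": 0.22,"dy": 1,"dz": 0,"ax": 0,"ay": 0,"az": 0,"gripper": 0.36},{"dx": 0.22,"dy": 1,"dz": 0,"ax": 0,"ay": 0,"az": 0,"gripper": 0.36},{"dx": 0.22,"dy": 1,"dz": 0,"ax": 0,"ay": 0,"az": 0,"gripper": 0.36},{"dx": 0.22,"dy": 1,"dz": 0,"ax": 0,"ay": 0,"az": 0,"gripper": 0.36},{"dx": 0.22,"dy": 1,"dz": 0,"ax": 0,"ay": 0,"az": 0,"gripper": 0.36},{"dx": 0.22,"dy": 1,"dz": 0,"ax": 0,"ay": 0,"az": 0,"gripper": 0.36},{"dx": 0.22,"dy": 1,"dz": 0,"ax": 0,"ay": 0,"az": 0,"gripper": 0.36},{"dx": 0.22,"dy": 1,"dz": 0,"ax": 0,"ay": 0,"az": 0,"gripper": 0.36}])

```text
clock: 28.58
eef_pos: [554.8, 50.5, 131.2]
eef_rot: [-3.142, -0.0, -0.078]
wrist_force: [1.0, 0.1, -0.1]
finger_gap: 59.8
finger_force: 0.0
```

Emit:
jog_arm(commands=[{"dx": 0.22,"dy": 1,"dz": 0,"ax": 0,"ay": 0,"az": 0,"gripper": 0.36},{"dx": 0.22,"dy": 1,"dz": 0,"ax": 0,"ay": 0,"az": 0,"gripper": 0.36},{"dx": 0.22,"dy": 1,"dz": 0,"ax": 0,"ay": 0,"az": 0,"gripper": 0.36},{"dx": 0.22,"dy": 1,"dz": 0,"ax": 0,"ay": 0,"az": 0,"gripper": 0.36},{"dx": 0.22,"dy": 1,"dz": 0,"ax": 0,"ay": 0,"az": 0,"gripper": 0.36},{"dx": 0.22,"dy": 1,"dz": 0,"ax": 0,"ay": 0,"az": 0,"gripper": 0.36},{"dx": 0.22,"dy": 1,"dz": 0,"ax": 0,"ay": 0,"az": 0,"gripper": 0.36},{"dx": 0.22,"dy": 1,"dz": 0.5,"ax": 0,"ay": 0,"az": 0,"gripper": 0.36},{"dx": 0,"dy": 0,"dz": 0.5,"ax": 0,"ay": 0,"az": 0,"gripper": 0.36}])

```text
clock: 29.7
eef_pos: [599.6, -275.1, 90.1]
eef_rot: [3.141, -0.0, -0.081]
wrist_force: [0.5, 0.0, 0.2]
finger_gap: 59.8
finger_force: 0.0
```

```bash
python3 -c "
from h import *
go(599.3,-277,15,-4)
"
```

```text
now [ 599.6 -275.1   90.1] yaw -4.7 | az -0.07 then dx -0.00 dy 0.05 dz 1.88
```

Emit:
jog_arm(commands=[{"dx": 0,"dy": 0.05,"dz": 1,"ax": 0,"ay": 0,"az": 0,"gripper": 0.36},{"dx": 0,"dy": 0,"dz": 0.6,"ax": 0,"ay": 0,"az": 0,"gripper": 0.36},{"dx": 0,"dy": 0,"dz": 0.28,"ax": 0,"ay": 0,"az": 0,"gripper": 0.36},{"dx": 0,"dy": 0,"dz": 0,"ax": 0,"ay": 0,"az": 0,"gripper": 1},{"dx": 0,"dy": 0,"dz": 0,"ax": 0,"ay": 0,"az": 0,"gripper": 1},{"dx": 0,"dy": 0,"dz": 0,"ax": 0,"ay": 0,"az": 0,"gripper": 1},{"dx": 0,"dy": 0,"dz": 0,"ax": 0,"ay": 0,"az": 0,"gripper": 1},{"dx": 0,"dy": 0,"dz": -0.7,"ax": 0,"ay": 0,"az": 0,"gripper": 1},{"dx": 0,"dy": 0,"dz": -1,"ax": 0,"ay": 0,"az": 0,"gripper": 1},{"dx": 0,"dy": 0,"dz": -1,"ax": 0,"ay": 0,"az": 0,"gripper": 1}])

```text
clock: 30.95
eef_pos: [599.6, -274.6, 125.1]
eef_rot: [-3.141, 0.0, -0.078]
wrist_force: [0.8, -0.7, 0.2]
finger_gap: 27.4
finger_force: 20.0
```

```bash
python3 -c "
from h import *
go(509,358.5,140,5.5)
"
```

```text
now [ 599.6 -274.6  125.1] yaw -4.5 | az -1.0 then dx -0.74 dy -15.97 dz -0.37
```

Emit:
jog_arm(commands=[{"dx": 0,"dy": 0,"dz": -0.4,"ax": 0,"ay": 0,"az": -1,"gripper": 1},{"dx": -0.05,"dy": -1,"dz": 0,"ax": 0,"ay": 0,"az": 0,"gripper": 1},{"dx": -0.05,"dy": -1,"dz": 0,"ax": 0,"ay": 0,"az": 0,"gripper": 1},{"dx": -0.05,"dy": -1,"dz": 0,"ax": 0,"ay": 0,"az": 0,"gripper": 1},{"dx": -0.05,"dy": -1,"dz": 0,"ax": 0,"ay": 0,"az": 0,"gripper": 1},{"dx": -0.05,"dy": -1,"dz": 0,"ax": 0,"ay": 0,"az": 0,"gripper": 1},{"dx": -0.05,"dy": -1,"dz": 0,"ax": 0,"ay": 0,"az": 0,"gripper": 1},{"dx": -0.05,"dy": -1,"dz": 0,"ax": 0,"ay": 0,"az": 0,"gripper": 1},{"dx": -0.05,"dy": -1,"dz": 0,"ax": 0,"ay": 0,"az": 0,"gripper": 1},{"dx": -0.05,"dy": -1,"dz": 0,"ax": 0,"ay": 0,"az": 0,"gripper": 1}])

```text
clock: 32.2
eef_pos: [546.9, 83.2, 140.1]
eef_rot: [-3.142, -0.0, 0.096]
wrist_force: [0.4, 0.1, 0.0]
finger_gap: 27.3
finger_force: 20.0
```

Emit:
jog_arm(commands=[{"dx": -0.05,"dy": -1,"dz": 0,"ax": 0,"ay": 0,"az": 0,"gripper": 1},{"dx": -0.05,"dy": -1,"dz": 0,"ax": 0,"ay": 0,"az": 0,"gripper": 1},{"dx": -0.05,"dy": -1,"dz": 0,"ax": 0,"ay": 0,"az": 0,"gripper": 1},{"dx": -0.05,"dy": -1,"dz": 0,"ax": 0,"ay": 0,"az": 0,"gripper": 1},{"dx": -0.05,"dy": -1,"dz": 0,"ax": 0,"ay": 0,"az": 0,"gripper": 1},{"dx": -0.05,"dy": -1,"dz": 0,"ax": 0,"ay": 0,"az": 0,"gripper": 1},{"dx": 0,"dy": -0.9,"dz": 0,"ax": 0,"ay": 0,"az": 0,"gripper": 1},{"dx": 0,"dy": 0,"dz": 0,"ax": 0,"ay": 0,"az": 0,"gripper": 1}])

```text
clock: 33.2
eef_pos: [508.1, 357.3, 139.7]
eef_rot: [-3.141, 0.0, 0.099]
wrist_force: [0.3, -0.4, -0.8]
finger_gap: 27.5
finger_force: 20.0
```

```bash
python3 -c "
from h import *
look('scene','s5')
go(509,357,21,5.5)
"
```

```text
now [508.5 356.  139.7] yaw 5.6 | az 0.01 then dx 0.02 dy -0.02 dz 2.97
```

Emit:
jog_arm(commands=[{"dx": 0.02,"dy": 0,"dz": 1,"ax": 0,"ay": 0,"az": 0,"gripper": 1},{"dx": 0,"dy": 0,"dz": 1,"ax": 0,"ay": 0,"az": 0,"gripper": 1},{"dx": 0,"dy": 0,"dz": 0.5,"ax": 0,"ay": 0,"az": 0,"gripper": 1},{"dx": 0,"dy": 0,"dz": 0.3,"ax": 0,"ay": 0,"az": 0,"gripper": 1},{"dx": 0,"dy": 0,"dz": 0.14,"ax": 0,"ay": 0,"az": 0,"gripper": 1},{"dx": 0,"dy": 0,"dz": 0,"ax": 0,"ay": 0,"az": 0,"gripper": 0.57},{"dx": 0,"dy": 0,"dz": 0,"ax": 0,"ay": 0,"az": 0,"gripper": 0.57},{"dx": 0,"dy": 0,"dz": -0.7,"ax": 0,"ay": 0,"az": 0,"gripper": 0.57},{"dx": 0,"dy": 0,"dz": -1,"ax": 0,"ay": 0,"az": 0,"gripper": 0.36},{"dx": 0,"dy": 0,"dz": -1,"ax": 0,"ay": 0,"az": 0,"gripper": 0.36}])

```text
clock: 34.5
eef_pos: [509.7, 355.7, 132.2]
eef_rot: [-3.141, -0.001, 0.096]
wrist_force: [0.2, 1.0, -0.6]
finger_gap: 57.1
finger_force: 0.0
```

```bash
python3 -c "
from h import *
c=look()
for r in ivory(c): print(r)
go(456.5,-331.5,60,18.6)
"
```

```text
[ 450.3 -416.2   78.6   43.6   -4.1]
[ 456.2 -329.9  114.8   41.4   18.6]
[ 583.1 -424.2  101.6   36.5  -47.3]
now [511.4 356.8 138.2] yaw 5.5 | az -1.31 then dx -6.79 dy 15.87 dz 1.95
```

Emit:
jog_arm(commands=[{"dx": 0,"dy": 0,"dz": 0,"ax": 0,"ay": 0,"az": -0.65,"gripper": 0.36},{"dx": 0,"dy": 0,"dz": 0,"ax": 0,"ay": 0,"az": -0.66,"gripper": 0.36},{"dx": -0.43,"dy": 1,"dz": 0,"ax": 0,"ay": 0,"az": 0,"gripper": 0.36},{"dx": -0.43,"dy": 1,"dz": 0,"ax": 0,"ay": 0,"az": 0,"gripper": 0.36},{"dx": -0.43,"dy": 1,"dz": 0,"ax": 0,"ay": 0,"az": 0,"gripper": 0.36},{"dx": -0.43,"dy": 1,"dz": 0,"ax": 0,"ay": 0,"az": 0,"gripper": 0.36},{"dx": -0.43,"dy": 1,"dz": 0,"ax": 0,"ay": 0,"az": 0,"gripper": 0.36},{"dx": -0.43,"dy": 1,"dz": 0,"ax": 0,"ay": 0,"az": 0,"gripper": 0.36},{"dx": -0.43,"dy": 1,"dz": 0,"ax": 0,"ay": 0,"az": 0,"gripper": 0.36},{"dx": -0.43,"dy": 1,"dz": 0,"ax": 0,"ay": 0,"az": 0,"gripper": 0.36}])

```text
clock: 35.8
eef_pos: [481.3, 7.1, 130.9]
eef_rot: [3.141, -0.001, 0.325]
wrist_force: [0.7, 0.3, -0.7]
finger_gap: 59.8
finger_force: 0.0
```

Emit:
jog_arm(commands=[{"dx": -0.43,"dy": 1,"dz": 0,"ax": 0,"ay": 0,"az": 0,"gripper": 0.36},{"dx": -0.43,"dy": 1,"dz": 0,"ax": 0,"ay": 0,"az": 0,"gripper": 0.36},{"dx": -0.43,"dy": 1,"dz": 0,"ax": 0,"ay": 0,"az": 0,"gripper": 0.36},{"dx": -0.43,"dy": 1,"dz": 0,"ax": 0,"ay": 0,"az": 0,"gripper": 0.36},{"dx": -0.43,"dy": 1,"dz": 0,"ax": 0,"ay": 0,"az": 0,"gripper": 0.36},{"dx": -0.43,"dy": 1,"dz": 0,"ax": 0,"ay": 0,"az": 0,"gripper": 0.36},{"dx": -0.43,"dy": 1,"dz": 0,"ax": 0,"ay": 0,"az": 0,"gripper": 0.36},{"dx": -0.3,"dy": 0.85,"dz": 0.5,"ax": 0,"ay": 0,"az": 0,"gripper": 0.36},{"dx": 0,"dy": 0,"dz": 0.5,"ax": 0,"ay": 0,"az": 0,"gripper": 0.36}])

```text
clock: 36.92
eef_pos: [455.8, -333.7, 90.1]
eef_rot: [3.14, -0.001, 0.322]
wrist_force: [0.5, 0.1, 0.6]
finger_gap: 60.1
finger_force: 0.0
```

```bash
python3 -c "
from h import *
go(456.5,-331.5,15,18.6)
"
```

```text
now [ 455.8 -333.7   90.1] yaw 18.5 | az -0.01 then dx 0.03 dy -0.05 dz 1.88
```

Emit:
jog_arm(commands=[{"dx": 0.03,"dy": -0.05,"dz": 1,"ax": 0,"ay": 0,"az": 0,"gripper": 0.36},{"dx": 0,"dy": 0,"dz": 0.6,"ax": 0,"ay": 0,"az": 0,"gripper": 0.36},{"dx": 0,"dy": 0,"dz": 0.28,"ax": 0,"ay": 0,"az": 0,"gripper": 0.36},{"dx": 0,"dy": 0,"dz": 0,"ax": 0,"ay": 0,"az": 0,"gripper": 1},{"dx": 0,"dy": 0,"dz": 0,"ax": 0,"ay": 0,"az": 0,"gripper": 1},{"dx": 0,"dy": 0,"dz": 0,"ax": 0,"ay": 0,"az": 0,"gripper": 1},{"dx": 0,"dy": 0,"dz": 0,"ax": 0,"ay": 0,"az": 0,"gripper": 1},{"dx": 0,"dy": 0,"dz": -0.7,"ax": 0,"ay": 0,"az": 0,"gripper": 1},{"dx": 0,"dy": 0,"dz": -1,"ax": 0,"ay": 0,"az": 0,"gripper": 1},{"dx": 0,"dy": 0,"dz": -1,"ax": 0,"ay": 0,"az": 0,"gripper": 1}])

```text
clock: 38.17
eef_pos: [456.4, -329.0, 124.3]
eef_rot: [-3.141, 0.0, 0.325]
wrist_force: [1.0, -0.2, -0.5]
finger_gap: 27.3
finger_force: 20.0
```

```bash
python3 -c "
from h import *
go(515,296,140,5.5)
"
```

```text
now [ 456.4 -329.   124.3] yaw 18.6 | az 1.31 then dx 2.96 dy -15.41 dz -0.39
```

Emit:
jog_arm(commands=[{"dx": 0,"dy": 0,"dz": -0.4,"ax": 0,"ay": 0,"az": 0.65,"gripper": 1},{"dx": 0,"dy": 0,"dz": 0,"ax": 0,"ay": 0,"az": 0.66,"gripper": 1},{"dx": 0.19,"dy": -1,"dz": 0,"ax": 0,"ay": 0,"az": 0,"gripper": 1},{"dx": 0.19,"dy": -1,"dz": 0,"ax": 0,"ay": 0,"az": 0,"gripper": 1},{"dx": 0.19,"dy": -1,"dz": 0,"ax": 0,"ay": 0,"az": 0,"gripper": 1},{"dx": 0.19,"dy": -1,"dz": 0,"ax": 0,"ay": 0,"az": 0,"gripper": 1},{"dx": 0.19,"dy": -1,"dz": 0,"ax": 0,"ay": 0,"az": 0,"gripper": 1},{"dx": 0.19,"dy": -1,"dz": 0,"ax": 0,"ay": 0,"az": 0,"gripper": 1},{"dx": 0.19,"dy": -1,"dz": 0,"ax": 0,"ay": 0,"az": 0,"gripper": 1},{"dx": 0.19,"dy": -1,"dz": 0,"ax": 0,"ay": 0,"az": 0,"gripper": 1}])

```text
clock: 39.42
eef_pos: [486.3, -3.4, 139.3]
eef_rot: [3.142, -0.0, 0.096]
wrist_force: [0.7, -0.9, -1.0]
finger_gap: 27.7
finger_force: 20.0
```

Emit:
jog_arm(commands=[{"dx": 0.19,"dy": -1,"dz": 0,"ax": 0,"ay": 0,"az": 0,"gripper": 1},{"dx": 0.19,"dy": -1,"dz": 0,"ax": 0,"ay": 0,"az": 0,"gripper": 1},{"dx": 0.19,"dy": -1,"dz": 0,"ax": 0,"ay": 0,"az": 0,"gripper": 1},{"dx": 0.19,"dy": -1,"dz": 0,"ax": 0,"ay": 0,"az": 0,"gripper": 1},{"dx": 0.19,"dy": -1,"dz": 0,"ax": 0,"ay": 0,"az": 0,"gripper": 1},{"dx": 0.19,"dy": -1,"dz": 0,"ax": 0,"ay": 0,"az": 0,"gripper": 1},{"dx": 0.19,"dy": -1,"dz": 0,"ax": 0,"ay": 0,"az": 0,"gripper": 1},{"dx": 0.05,"dy": -0.4,"dz": 0,"ax": 0,"ay": 0,"az": 0,"gripper": 1},{"dx": 0,"dy": 0,"dz": 0,"ax": 0,"ay": 0,"az": 0,"gripper": 1}])

```text
clock: 40.55
eef_pos: [512.6, 295.4, 138.8]
eef_rot: [3.141, 0.0, 0.097]
wrist_force: [-0.6, -0.6, -1.0]
finger_gap: 27.4
finger_force: 20.0
```

```bash
python3 -c "
from h import *
c=look('scene','s6')
cv2.imwrite('pics/c6.png',cv2.resize(c['image'][110:260,240:500,::-1],None,fx=3,fy=3,interpolation=cv2.INTER_CUBIC))
go(515,295,21,5.5)
"
```

```text
now [512.8 294.5 138.9] yaw 5.5 | az 0.0 then dx 0.06 dy -0.01 dz 2.95
```

View pics/c6.png

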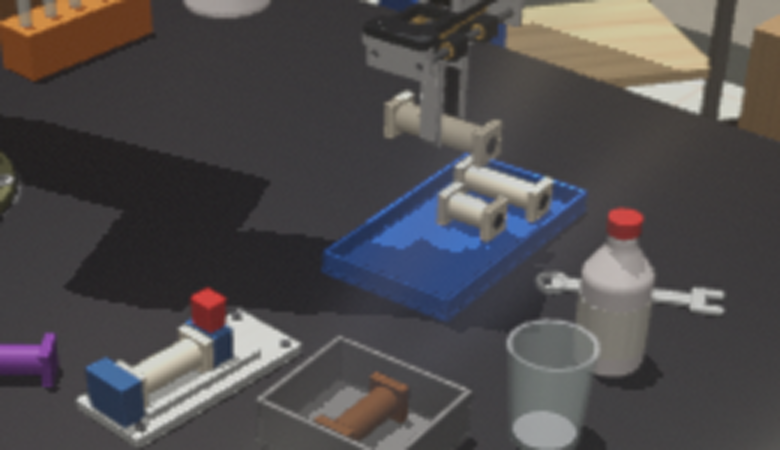

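Two sleeves lie flat in the tray, and the long one is held level above its slot. Now I lower it.

Emit:
jog_arm(commands=[{"dx": 0.06,"dy": 0,"dz": 1,"ax": 0,"ay": 0,"az": 0,"gripper": 1},{"dx": 0,"dy": 0,"dz": 1,"ax": 0,"ay": 0,"az": 0,"gripper": 1},{"dx": 0,"dy": 0,"dz": 0.5,"ax": 0,"ay": 0,"az": 0,"gripper": 1},{"dx": 0,"dy": 0,"dz": 0.3,"ax": 0,"ay": 0,"az": 0,"gripper": 1},{"dx": 0,"dy": 0,"dz": 0.12,"ax": 0,"ay": 0,"az": 0,"gripper": 1},{"dx": 0,"dy": 0,"dz": 0,"ax": 0,"ay": 0,"az": 0,"gripper": 0.57},{"dx": 0,"dy": 0,"dz": 0,"ax": 0,"ay": 0,"az": 0,"gripper": 0.57},{"dx": 0,"dy": 0,"dz": -0.7,"ax": 0,"ay": 0,"az": 0,"gripper": 0.57},{"dx": 0,"dy": 0,"dz": -1,"ax": 0,"ay": 0,"az": 0,"gripper": 0.36},{"dx": 0,"dy": 0,"dz": -1,"ax": 0,"ay": 0,"az": 0,"gripper": 0.36}])

```text
clock: 41.85
eef_pos: [515.3, 295.5, 132.2]
eef_rot: [-3.141, -0.001, 0.096]
wrist_force: [0.5, 1.7, 0.3]
finger_gap: 57.1
finger_force: 0.0
```

```bash
python3 -c "
from h import *
c=look()
for r in ivory(c): print(r)
go(450.5,-418,60,-3)
"
```

```text
[ 450.3 -416.2   78.6   43.6   -4.1]
[ 583.1 -424.2  101.7   36.5  -47.3]
now [517.1 296.4 137.9] yaw 5.5 | az 0.85 then dx -0.73 dy 17.92 dz 1.95
```

Emit:
jog_arm(commands=[{"dx": 0,"dy": 0,"dz": 0,"ax": 0,"ay": 0,"az": 0.85,"gripper": 0.36},{"dx": -0.04,"dy": 1,"dz": 0,"ax": 0,"ay": 0,"az": 0,"gripper": 0.36},{"dx": -0.04,"dy": 1,"dz": 0,"ax": 0,"ay": 0,"az": 0,"gripper": 0.36},{"dx": -0.04,"dy": 1,"dz": 0,"ax": 0,"ay": 0,"az": 0,"gripper": 0.36},{"dx": -0.04,"dy": 1,"dz": 0,"ax": 0,"ay": 0,"az": 0,"gripper": 0.36},{"dx": -0.04,"dy": 1,"dz": 0,"ax": 0,"ay": 0,"az": 0,"gripper": 0.36},{"dx": -0.04,"dy": 1,"dz": 0,"ax": 0,"ay": 0,"az": 0,"gripper": 0.36},{"dx": -0.04,"dy": 1,"dz": 0,"ax": 0,"ay": 0,"az": 0,"gripper": 0.36},{"dx": -0.04,"dy": 1,"dz": 0,"ax": 0,"ay": 0,"az": 0,"gripper": 0.36},{"dx": -0.04,"dy": 1,"dz": 0,"ax": 0,"ay": 0,"az": 0,"gripper": 0.36}])

```text
clock: 43.15
eef_pos: [482.1, -64.7, 130.9]
eef_rot: [3.141, -0.001, -0.052]
wrist_force: [0.5, 0.4, -0.2]
finger_gap: 59.7
finger_force: 0.0
```

Emit:
jog_arm(commands=[{"dx": -0.04,"dy": 1,"dz": 0,"ax": 0,"ay": 0,"az": 0,"gripper": 0.36},{"dx": -0.04,"dy": 1,"dz": 0,"ax": 0,"ay": 0,"az": 0,"gripper": 0.36},{"dx": -0.04,"dy": 1,"dz": 0,"ax": 0,"ay": 0,"az": 0,"gripper": 0.36},{"dx": -0.04,"dy": 1,"dz": 0,"ax": 0,"ay": 0,"az": 0,"gripper": 0.36},{"dx": -0.04,"dy": 1,"dz": 0,"ax": 0,"ay": 0,"az": 0,"gripper": 0.36},{"dx": -0.04,"dy": 1,"dz": 0,"ax": 0,"ay": 0,"az": 0,"gripper": 0.36},{"dx": -0.04,"dy": 1,"dz": 0,"ax": 0,"ay": 0,"az": 0,"gripper": 0.36},{"dx": -0.04,"dy": 1,"dz": 0,"ax": 0,"ay": 0,"az": 0,"gripper": 0.36},{"dx": 0,"dy": 0.9,"dz": 0.5,"ax": 0,"ay": 0,"az": 0,"gripper": 0.36},{"dx": 0,"dy": 0,"dz": 0.5,"ax": 0,"ay": 0,"az": 0,"gripper": 0.36}])

```text
clock: 44.4
eef_pos: [450.2, -420.5, 90.0]
eef_rot: [3.14, -0.001, -0.054]
wrist_force: [-0.6, 0.8, -0.4]
finger_gap: 60.1
finger_force: 0.0
```

```bash
python3 -c "
from h import *
go(450.5,-417.5,15,-3)
"
```

```text
now [ 450.2 -420.5   90. ] yaw -3.1 | az -0.01 then dx 0.00 dy -0.07 dz 1.88
```

Emit:
jog_arm(commands=[{"dx": 0,"dy": -0.07,"dz": 1,"ax": 0,"ay": 0,"az": 0,"gripper": 0.36},{"dx": 0,"dy": 0,"dz": 0.6,"ax": 0,"ay": 0,"az": 0,"gripper": 0.36},{"dx": 0,"dy": 0,"dz": 0.28,"ax": 0,"ay": 0,"az": 0,"gripper": 0.36},{"dx": 0,"dy": 0,"dz": 0,"ax": 0,"ay": 0,"az": 0,"gripper": 1},{"dx": 0,"dy": 0,"dz": 0,"ax": 0,"ay": 0,"az": 0,"gripper": 1},{"dx": 0,"dy": 0,"dz": 0,"ax": 0,"ay": 0,"az": 0,"gripper": 1},{"dx": 0,"dy": 0,"dz": 0,"ax": 0,"ay": 0,"az": 0,"gripper": 1},{"dx": 0,"dy": 0,"dz": -0.7,"ax": 0,"ay": 0,"az": 0,"gripper": 1},{"dx": 0,"dy": 0,"dz": -1,"ax": 0,"ay": 0,"az": 0,"gripper": 1},{"dx": 0,"dy": 0,"dz": -1,"ax": 0,"ay": 0,"az": 0,"gripper": 1}])

```text
clock: 45.65
eef_pos: [450.7, -415.3, 124.3]
eef_rot: [-3.141, 0.0, -0.052]
wrist_force: [0.8, 0.2, -1.1]
finger_gap: 27.7
finger_force: 19.9
```

```bash
python3 -c "
from h import *
go(521,235,140,5.5)
"
```

```text
now [ 450.7 -415.3  124.3] yaw -3.0 | az -0.85 then dx 3.31 dy -16.01 dz -0.39
```

Emit:
jog_arm(commands=[{"dx": 0,"dy": 0,"dz": -0.4,"ax": 0,"ay": 0,"az": -0.85,"gripper": 1},{"dx": 0.2,"dy": -1,"dz": 0,"ax": 0,"ay": 0,"az": 0,"gripper": 1},{"dx": 0.2,"dy": -1,"dz": 0,"ax": 0,"ay": 0,"az": 0,"gripper": 1},{"dx": 0.2,"dy": -1,"dz": 0,"ax": 0,"ay": 0,"az": 0,"gripper": 1},{"dx": 0.2,"dy": -1,"dz": 0,"ax": 0,"ay": 0,"az": 0,"gripper": 1},{"dx": 0.2,"dy": -1,"dz": 0,"ax": 0,"ay": 0,"az": 0,"gripper": 1},{"dx": 0.2,"dy": -1,"dz": 0,"ax": 0,"ay": 0,"az": 0,"gripper": 1},{"dx": 0.2,"dy": -1,"dz": 0,"ax": 0,"ay": 0,"az": 0,"gripper": 1},{"dx": 0.2,"dy": -1,"dz": 0,"ax": 0,"ay": 0,"az": 0,"gripper": 1},{"dx": 0.2,"dy": -1,"dz": 0,"ax": 0,"ay": 0,"az": 0,"gripper": 1}])

```text
clock: 46.9
eef_pos: [488.0, -48.9, 139.3]
eef_rot: [3.141, -0.0, 0.096]
wrist_force: [0.1, -0.7, -0.5]
finger_gap: 27.5
finger_force: 19.9
```

Emit:
jog_arm(commands=[{"dx": 0.2,"dy": -1,"dz": 0,"ax": 0,"ay": 0,"az": 0,"gripper": 1},{"dx": 0.2,"dy": -1,"dz": 0,"ax": 0,"ay": 0,"az": 0,"gripper": 1},{"dx": 0.2,"dy": -1,"dz": 0,"ax": 0,"ay": 0,"az": 0,"gripper": 1},{"dx": 0.2,"dy": -1,"dz": 0,"ax": 0,"ay": 0,"az": 0,"gripper": 1},{"dx": 0.2,"dy": -1,"dz": 0,"ax": 0,"ay": 0,"az": 0,"gripper": 1},{"dx": 0.2,"dy": -1,"dz": 0,"ax": 0,"ay": 0,"az": 0,"gripper": 1},{"dx": 0.11,"dy": -1,"dz": 0,"ax": 0,"ay": 0,"az": 0,"gripper": 1},{"dx": 0,"dy": 0,"dz": 0,"ax": 0,"ay": 0,"az": 0,"gripper": 1}])

```text
clock: 47.9
eef_pos: [512.9, 235.7, 138.9]
eef_rot: [-3.141, 0.0, 0.099]
wrist_force: [-0.0, -0.5, -0.8]
finger_gap: 27.6
finger_force: 19.9
```

```bash
python3 -c "
from h import *
c=look('top','t7')
for k in blobs(c,(0,0,100),(180,80,255),60,(120,230,240,310)): print(rect(c,k,28))
go(521,235,21,5.5)
"
```

```text
[567.  390.  117.1  51.3 -69.9]
now [513.  234.3 138.9] yaw 5.6 | az 0.01 then dx 0.20 dy 0.00 dz 2.95
```

Emit:
jog_arm(commands=[{"dx": 0.2,"dy": -0.06,"dz": 1,"ax": 0,"ay": 0,"az": 0,"gripper": 1},{"dx": 0,"dy": 0,"dz": 1,"ax": 0,"ay": 0,"az": 0,"gripper": 1},{"dx": 0,"dy": 0,"dz": 0.5,"ax": 0,"ay": 0,"az": 0,"gripper": 1},{"dx": 0,"dy": 0,"dz": 0.3,"ax": 0,"ay": 0,"az": 0,"gripper": 1},{"dx": 0,"dy": 0,"dz": 0.12,"ax": 0,"ay": 0,"az": 0,"gripper": 1},{"dx": 0,"dy": 0,"dz": 0,"ax": 0,"ay": 0,"az": 0,"gripper": 0.6},{"dx": 0,"dy": 0,"dz": 0,"ax": 0,"ay": 0,"az": 0,"gripper": 0.6},{"dx": 0,"dy": 0,"dz": -0.7,"ax": 0,"ay": 0,"az": 0,"gripper": 0.6},{"dx": 0,"dy": 0,"dz": -1,"ax": 0,"ay": 0,"az": 0,"gripper": 0.6},{"dx": 0,"dy": 0,"dz": -1,"ax": 0,"ay": 0,"az": 0,"gripper": 0.6}])

```text
clock: 49.2
eef_pos: [521.0, 236.8, 132.1]
eef_rot: [-3.141, -0.001, 0.096]
wrist_force: [0.1, 0.9, 0.1]
finger_gap: 37.8
finger_force: 0.0
```

Emit:
jog_arm(commands=[{"dx": -0.5,"dy": 0.5,"dz": -0.5,"ax": 0,"ay": 0,"az": 0,"gripper": 0.5},{"dx": -1,"dy": 1,"dz": -0.5,"ax": 0,"ay": 0,"az": 0,"gripper": 0.5},{"dx": -0.5,"dy": 1,"dz": 0,"ax": 0,"ay": 0,"az": 0,"gripper": 0.5},{"dx": -0.5,"dy": 1,"dz": 0,"ax": 0,"ay": 0,"az": 0,"gripper": 0.5},{"dx": 0,"dy": 1,"dz": 0,"ax": 0,"ay": 0,"az": 0,"gripper": 0.5},{"dx": 0,"dy": 1,"dz": 0,"ax": 0,"ay": 0,"az": 0,"gripper": 0.5},{"dx": 0,"dy": 1,"dz": 0,"ax": 0,"ay": 0,"az": 0,"gripper": 0.5},{"dx": 0,"dy": 1,"dz": 0,"ax": 0,"ay": 0,"az": 0,"gripper": 0.5},{"dx": 0,"dy": 1,"dz": 0,"ax": 0,"ay": 0,"az": 0,"gripper": 0.5},{"dx": 0,"dy": 1,"dz": 0,"ax": 0,"ay": 0,"az": 0,"gripper": 0.5}])

```text
clock: 50.45
eef_pos: [458.0, -152.5, 171.0]
eef_rot: [3.141, -0.001, 0.096]
wrist_force: [0.6, 1.4, -0.2]
finger_gap: 46.8
finger_force: 0.0
```

Emit:
jog_arm(commands=[{"dx": 0,"dy": 1,"dz": 0,"ax": 0,"ay": 0,"az": 0,"gripper": 0.5},{"dx": 0,"dy": 1,"dz": 0,"ax": 0,"ay": 0,"az": 0,"gripper": 0.5},{"dx": 0,"dy": 1,"dz": 0,"ax": 0,"ay": 0,"az": 0,"gripper": 0.5},{"dx": 0,"dy": 1,"dz": 0,"ax": 0,"ay": 0,"az": 0,"gripper": 0.5},{"dx": 0,"dy": 1,"dz": 0,"ax": 0,"ay": 0,"az": 0,"gripper": 0.5},{"dx": 0,"dy": 0,"dz": 0,"ax": 0,"ay": 0,"az": 0,"gripper": 0.5}])

```text
clock: 51.2
eef_pos: [476.8, -352.2, 170.4]
eef_rot: [3.141, -0.0, 0.094]
wrist_force: [-1.1, 0.4, -1.2]
finger_gap: 46.7
finger_force: 0.0
```

```bash
python3 -c "
from h import *
c=look('top','t8');s=look('scene')
a=cv2.resize(c['image'][145:325,110:380,::-1],(800,533),interpolation=cv2.INTER_CUBIC)
cv2.imwrite('pics/c8.png',a)
cv2.imwrite('pics/c9.png',cv2.resize(s['image'][150:280,230:460,::-1],None,fx=3.4,fy=3.4,interpolation=cv2.INTER_CUBIC))
print('stop',[rect(c,k,54) for k in blobs(c,(100,120,40),(120,255,255),25,(255,250,370,310))])
for k in blobs(c,(0,0,100),(180,80,255),60,(120,230,240,310)): print(rect(c,k,28))
"
```

```text
stop [array([ 486.3, -112.6,   48.1,   22.8,    0.6])]
[509.4 356.7  67.7  44.4   4.6]
[501.7 421.7 102.5  42.2   2.8]
[520.1 237.5  79.1  38.9   3.6]
[515.  298.5 115.5  39.2   5.5]
```

View pics/c8.png

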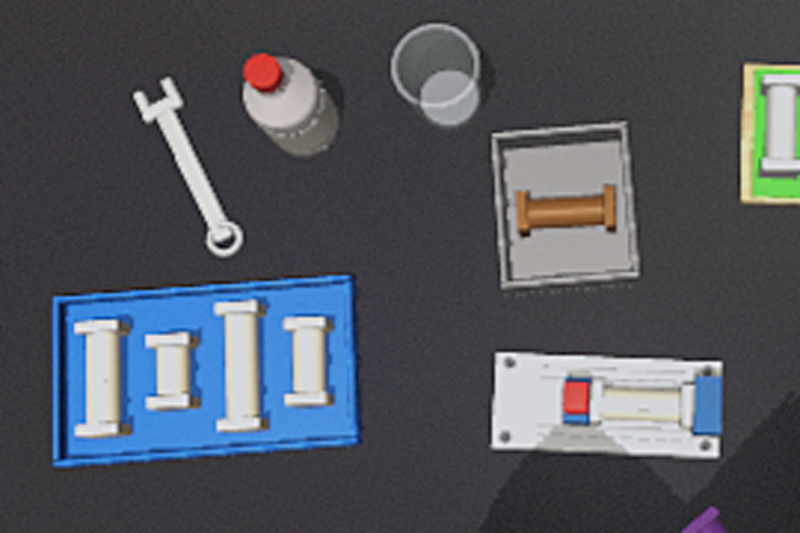

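View pics/c9.png

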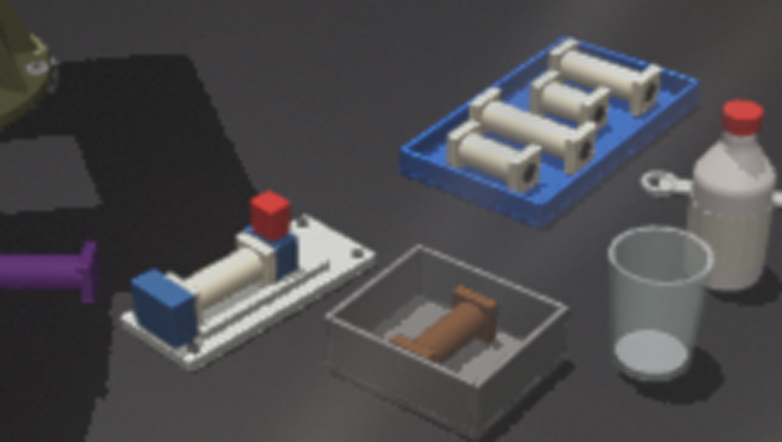

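All four other sleeves lie flat and apart in the tray, at about (100,375), (170,370), (240,365) and (307,360) in the crop. The worn sleeve is in the bin, the clamp is closed on the 88 mm sleeve, and the bystanders have not moved. I hand in.

```bash
python3 -c "
from cell import job
print(job.sign_off())"
```

```text
the job is handed in; nothing more can be done
None
```

I handed the job in after about 51 s of robot time; no verdict came back. The worn sleeve is in the bin, the 88 mm ivory sleeve is clamped against the stop at about 11 N wrist force (measured before I let go of the jaw), and the other four lie flat and apart in the tray.

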